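Load the orbital shaker with flasks

ROBOT

A 6-joint arm with a two-finger parallel gripper is mounted at the origin on the work surface. World frame = base frame: x ahead of the robot, y to its left, z up, the work surface at z = 0. Lengths are in m, angles in degrees, forces in N, time in s.
With the tool pointing down it reaches from about 0.35 to 0.975 m from the base axis. Payload 4.9 kg.
Tool frame: the origin (TCP) lies midway between the tips of the shut fingers; the grasp point (between the pads) lies 19 mm behind it; z points along the fingers, x is the direction in which the jaws open and shut, and the axes are right-handed (so a half turn about z gives the same grasp; the last joint's range is limited). The gripper opens to 85 mm and grips with 20 to 120 N. Pads are 22 mm wide; open, the fingers measure 114 mm over their backs; the gripper's body (76 mm by 85 mm) begins 54 mm behind the grasp point. The pads swing forward as they close: fully open they stand 13 mm farther back than shut.
Start: joints at [-71.391, 3.019, 92.412, -0, 84.569, -6.818], TCP at [0.268, -0.564, 0.231] pointing down, gripper open.
Joint ranges: [-172.51, 172.51], [-57.92, 126.97], [3.15, 148.05], [-58.71, 238.71], [5.1, 150.11], [-179.66, 179.66]. Speed limits (degrees/s): [147.25, 147.25, 180, 180, 180, 180].

INTERFACE

Orientations are given as [roll, pitch, yaw] about the fixed x, y, z axes, in that order (R = Rz(yaw) Ry(pitch) Rx(roll)).
In Python, from workcell import arm gives the robot as it stands.
- The arm moves only by the tool arm_command, never from a script. Its argument "motion" is a list of rows, each an object of numbers: "grip": the finger opening in mm, from 0 to 85.4; "dx", "dy", "dz": the shift along the tool's x, y, z in mm; "wx", "wy", "wz": the turn, a rotation vector about the tool's x, y, z in degrees. A call has 1 to 10 rows; each row is the pose to reach, as a shift and turn from the pose measured when the call began, along the tool's axes at that moment; what a row does not reach only later rows make up. A row lasts 1/8 s, in which the tool goes at most 62.5 mm and 10.7 degrees, less where a joint would pass 70% of its speed; a pose out of reach is approached as far as the arm can. A call with a gripper value outside its range is refused whole. The fingers move at their own pace and stop on an object; "grip_force" is the grip in N (left out, the last holds). Time passes only in rows, so rows that repeat a pose let the fingers close. It gives the time, the measured TCP pose, the force and the opening at its end, in the units of the state.
- arm.state(): the state, without advancing time (a new reading comes with each control period).
- arm.capture(name): name is "scene" or "top" or "wrist"; returns (picture, depth): 480x640x3 uint8, red, green, blue; 480x640 float32, m along the optical axis (not along the pixel's ray), 0 where there is no reading.
- arm.calibration(name): a dict with "fovy" (degrees; the focal length in pixels is half the picture's height over the tangent of half this angle, whatever the lens; pixels are square), "cx", "cy" (the principal point, pixels), "world_from_camera" (4x4, takes a point from camera to world coordinates). Camera axes: x right, y up, looking along -z (the intrinsics and any distortion apply to the point x, -y, -z); pixel columns grow to the right and rows downward; lengths in m; the calibration is good to about 2 mm. The wrist camera is an equidistant fisheye: a pixel r from the principal point sees the ray r / f radians off the axis. A picture is of the moment at which its call begins: read the wrist's pose just before it. calibration takes no time and is no camera call; for the wrist camera it gives the pose at the moment of the call.
- arm.job_done(): hands the job in, once; it reports no verdict.
The state is a dict: "time": time; "qpos": joint angles; "qd": joint speeds; "effort": joint torques, N m; "ee_pos": TCP position; "tcp_rot": TCP orientation; "ft_force": force on the tool from outside, world axes, zero at the start; "wrist_torque": the same for the moment, N m; "gripper_width": opening from 0.0 (shut) to 1.0 (fully open).
Only numpy, scipy, OpenCV 4.12 (cv2) and the standard library are available. Lean on these libraries where they do the work, as an engineer would, in place of code of your own. Each camera call takes 0.05 s, during which the arm holds its last target.

TASK

Load the shaker: stand each of the four blue-capped flasks in the clamp of its own size on the shaker's platform, upright and fully down on the clamp's base. Lower each flask in rather than dropping it, let none tip over, and leave the open flask and the orange rubber bulb where they are.

Things in the scene. Friction and masses are not known exactly. Their poses are not given: they have to be found in the camera images.
- flask50_mid (a point): The 50 ml capped flask, loose: conical milky-white plastic, base 51 mm across, 90 mm high with its cap; the blue screw cap (white vent disc on top) is 30 mm across, 20 mm high: grip it there; the neck below the cap is 24 mm across for 10 mm, then widens to the base. About 50 g. The point is on its axis half-way up, 45 mm above its underside; z up its axis.
- flask125_mid (a point): The 125 ml capped flask, loose: conical milky-white plastic, base 67 mm across, 118 mm high with its cap; the blue screw cap (white vent disc on top) is 36 mm across, 22 mm high: grip it there; the neck below the cap is 30 mm across for 10 mm, then widens to the base. About 90 g. The point is on its axis half-way up, 59 mm above its underside; z up its axis.
- flask250_mid (a point): The 250 ml capped flask, loose: conical milky-white plastic, base 84 mm across, 148 mm high with its cap; the blue screw cap (white vent disc on top) is 40 mm across, 24 mm high: grip it there; the neck below the cap is 34 mm across for 10 mm, then widens to the base. About 160 g. The point is on its axis half-way up, 74 mm above its underside; z up its axis.
- flask500_mid (a point): The 500 ml capped flask, loose: conical milky-white plastic, base 104 mm across, 184 mm high with its cap; the blue screw cap (white vent disc on top) is 46 mm across, 26 mm high: grip it there; the neck below the cap is 40 mm across for 10 mm, then widens to the base. About 280 g. The point is on its axis half-way up, 92 mm above its underside; z up its axis.
- clamp50: Steel clamp for the 50 ml flask, fixed on the shaker's platform: round base 3 mm thick, six stiff upright prongs 40 mm high, 59 mm clear between them, their top 15 mm flared to 77 mm. Origin: centre of its underside, on the platform, 80 mm above the bench; z up. The flask rests 3 mm above it. Four clamps in any order at the corners of a 148 mm square on the dark 300 mm platform (fixed).
- clamp125: Steel clamp for the 125 ml flask, fixed on the shaker's platform: round base 3 mm thick, six stiff upright prongs 40 mm high, 75 mm clear between them, their top 15 mm flared to 93 mm. Origin: centre of its underside, on the platform, 80 mm above the bench; z up. The flask rests 3 mm above it. Four clamps in any order at the corners of a 148 mm square on the dark 300 mm platform (fixed).
- clamp250: Steel clamp for the 250 ml flask, fixed on the shaker's platform: round base 3 mm thick, six stiff upright prongs 40 mm high, 92 mm clear between them, their top 15 mm flared to 110 mm. Origin: centre of its underside, on the platform, 80 mm above the bench; z up. The flask rests 3 mm above it. Four clamps in any order at the corners of a 148 mm square on the dark 300 mm platform (fixed).
- clamp500: Steel clamp for the 500 ml flask, fixed on the shaker's platform: round base 3 mm thick, six stiff upright prongs 40 mm high, 112 mm clear between them, their top 15 mm flared to 130 mm. Origin: centre of its underside, on the platform, 80 mm above the bench; z up. The flask rests 3 mm above it. Four clamps in any order at the corners of a 148 mm square on the dark 300 mm platform (fixed).
- open_flask_mid (a point): Bystander: an open, empty flask without a cap, milky-white, base 67 mm across, 112 mm high, loose on the bench. The point is on its axis half-way up, 56 mm above its underside. To be left alone.
- bulb: Bystander: an orange rubber suction bulb lying on its side on the bench, loose, 52 mm thick and about 95 mm long with a thin nozzle along its +x. Origin at the bench under its middle. To be left alone.
Things that resemble listed ones, but are neither listed nor needed, are in the scene too. Leave any brown or green look-alike of the part that bears flask50_mid alone.

How it is judged (in metres and radians):
At the end, for the whole second after the job is handed in: Each capped flask stands in the clamp of its own size: its axis within 12 mm of the clamp's centre, its underside on the clamp's base within 5 mm, upright within 0.10 rad, released and at rest; the open flask still upright and, like the bulb, within 30 mm of where it started (horizontal distance between flask50_mid and clamp50 below 0.012 m and z of flask50_mid in the frame of clamp50 between 0.043 and 0.053 m and angle between each of flask50_mid, flask125_mid, flask250_mid, flask500_mid, open_flask_mid's own z axis and vertical below 0.1 rad and linear speed of each of flask50, flask125, flask250, flask500 below 0.02 m/s and horizontal distance between flask125_mid and clamp125 below 0.012 m and z of flask125_mid in the frame of clamp125 between 0.057 and 0.067 m and horizontal distance between flask250_mid and clamp250 below 0.012 m and z of flask250_mid in the frame of clamp250 between 0.072 and 0.082 m and horizontal distance between flask500_mid and clamp500 below 0.012 m and z of flask500_mid in the frame of clamp500 between 0.09 and 0.1 m and distance of each of open_flask_mid, bulb from where it was at the start of the episode below 0.03 m); the robot touches nothing.
It fails at once if a capped flask is dropped (loose and moving faster than 0.7 m/s, a fall of about 25 mm) ((contact force between the fingers and flask50 below 0.05 N and linear speed of flask50 above 0.7 m/s) or (contact force between the fingers and flask125 below 0.05 N and linear speed of flask125 above 0.7 m/s) or (contact force between the fingers and flask250 below 0.05 N and linear speed of flask250 above 0.7 m/s) or (contact force between the fingers and flask500 below 0.05 N and linear speed of flask500 above 0.7 m/s)).
It fails at once if a capped flask tips over (beyond 0.6 rad) (angle between any of flask50_mid, flask125_mid, flask250_mid, flask500_mid's own z axis and vertical above 0.6 rad).
It fails at once if the open flask or the rubber bulb is pushed more than 30 mm from its place, or the open flask is tipped over (distance of any of open_flask_mid, bulb from where it was at the start of the episode above 0.03 m or angle between open_flask_mid's own z axis and vertical above 0.6 rad).
It also fails if it takes over 112 s, if anything falls off the work surface, if the arm or the gripper's body presses on something with over 40 N, if the wrist force passes 120 N, or if a joint passes its speed limit or range.

## Working session

There is one attempt and no reset: what is moved stays moved. The work goes in short steps, Python scripts to look and compute and a tool call to move; the robot and the scene stay as the last step left them, time stands still between calls to the robot, and variables do not carry over. Pictures are saved under pics/ and viewed, and the job is handed in when it is done.

Besides the shell and the picture viewer there is one more tool, called after "Emit:" as name(argument=value, ...), one argument or row to a line, values as JSON. arm_command: Moves the arm, as the interface text tells. Its arguments: {"type":"object","properties":{"motion":{"type":"array","items":{"type":"object","properties":{"grip":{"type":"number"},"dx":{"type":"number"},"dy":{"type":"number"},"dz":{"type":"number"},"wx":{"type":"number"},"wy":{"type":"number"},"wz":{"type":"number"}}}},"grip_force":{"type":"number"}},"required":["motion"]}

```bash
ls; mkdir -p pics
python3 - <<'E'
from workcell import arm
import cv2,numpy as np
print(arm.state())
for n in ["scene","top","wrist"]:
    c=arm.calibration(n); print(n,c['fovy'],c['cx'],c['cy'],np.round(c['world_from_camera'],3).tolist())
    p,d=arm.capture(n); np.savez(f'cap_{n}.npz',p=p,d=d,**{k:np.array(v) for k,v in c.items() if not isinstance(v,str)})
    print([k for k in c]); cv2.imwrite(f'pics/{n}0.png',p[:,:,::-1])
E
```

```text
pics
{'time': 0.0, 'qpos': array([-7.13906831e+01,  3.05580283e+00,  9.24912527e+01, -1.04191351e-03,
        8.45697074e+01, -6.81542980e+00]), 'qd': array([ 0.01219406, -0.00567893,  0.00592541,  0.09808479,  0.00930998,
        0.01140879]), 'effort': array([ 1.49879397e-03, -3.93676400e+01, -3.70176458e+01, -5.89862043e-05,
        7.04114093e-03,  5.03794851e-06]), 'ee_pos': array([ 0.26815155, -0.56386446,  0.23008753]), 'tcp_rot': array([-1.79987173e+02,  1.16060909e-01, -6.45751407e+01]), 'ft_force': array([ 0.63914886, -0.81498287,  0.16988649]), 'wrist_torque': array([ 0.02944767, -0.01253981,  0.01665419]), 'gripper_width': 0.9995378749628406}
scene 55.823226943196715 312.76383211600614 233.1649322508433 [[-0.351, -0.516, 0.781, 1.358], [0.936, -0.179, 0.302, 0.247], [-0.016, 0.837, 0.546, 0.662], [0.0, 0.0, 0.0, 1.0]]
['fovy', 'cx', 'cy', 'world_from_camera']
top 55.94232260549774 322.4788360925383 236.83282758876985 [[-0.008, 0.997, -0.072, 0.495], [-1.0, -0.009, -0.008, -0.082], [-0.009, 0.072, 0.997, 1.072], [0.0, 0.0, 0.0, 1.0]]
['fovy', 'cx', 'cy', 'world_from_camera']
wrist 65.70646984690485 325.4391796459252 238.14696540652278 [[0.43, 0.869, 0.245, 0.33], [-0.903, 0.415, 0.113, -0.535], [-0.003, -0.27, 0.963, 0.373], [0.0, 0.0, 0.0, 1.0]]
['fovy', 'cx', 'cy', 'world_from_camera']
```

View pics/scene0.png

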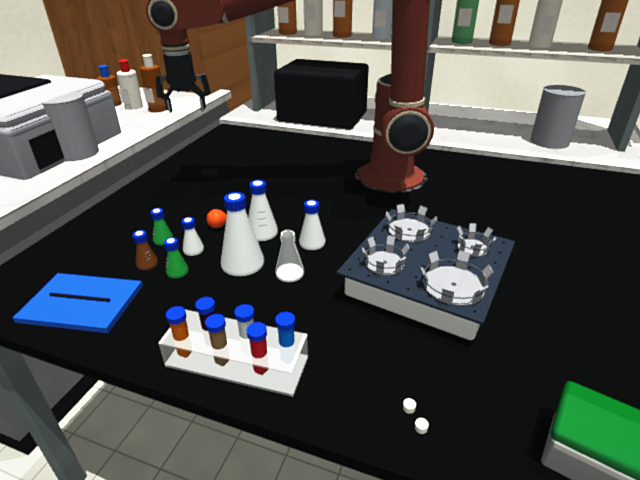

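View pics/top0.png

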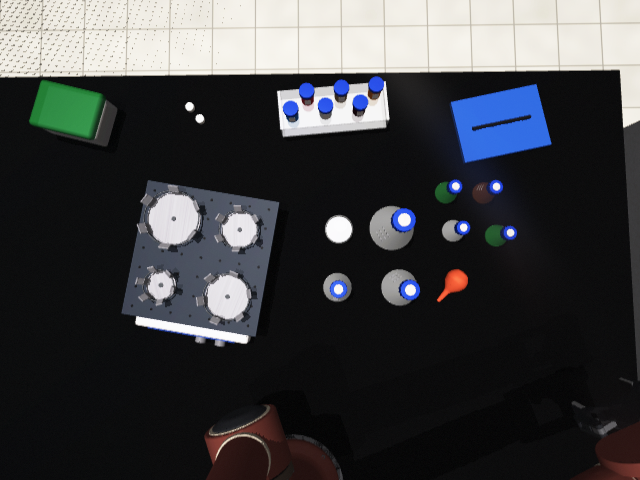

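View pics/wrist0.png

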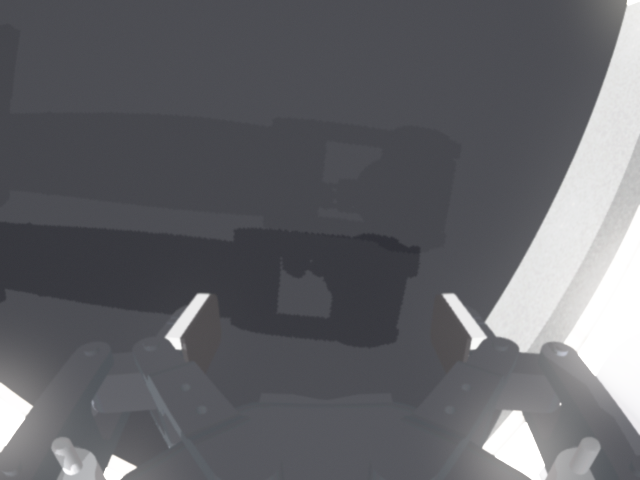

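Top view: the white capped flasks are at 500 (404,220), 250 (410,289), 125 (338,289) and 50 (463,228). Things that could pass for the 50 are the green ones at (456,187) and (510,233), the brown one at (496,187), and the blue tube caps in the rack at y≈85–110. The open flask is at (338,229) and the bulb at (455,283). I choose the milky-white one at (463,228). Next I measure.

```bash
cat > h.py <<'E'
import numpy as np,cv2
def load(n): 
    z=np.load(f'cap_{n}.npz'); return z['p'],z['d'],dict(f=240/np.tan(np.radians(float(z['fovy']))/2),cx=float(z['cx']),cy=float(z['cy']),T=z['world_from_camera'])
def ray(c,u,v):
    d=np.array([(u-c['cx'])/c['f'],-(v-c['cy'])/c['f'],-1.0]); return c['T'][:3,3],c['T'][:3,:3]@d
def onz(c,u,v,z):
    o,d=ray(c,u,v); return o+d*(z-o[2])/d[2]
def proj(c,P):
    q=np.linalg.inv(c['T'])@np.append(P,1); return c['cx']+c['f']*q[0]/-q[2], c['cy']-c['f']*q[1]/-q[2]
def dep(c,d,u,v):
    o,r=ray(c,u,v); return o+r*d[int(round(v)),int(round(u))]
E
python3 - <<'E'
from h import *
p,d,c=load('top'); ps,ds,cs=load('scene')
def caps(p):
    h=cv2.cvtColor(p,cv2.COLOR_RGB2HSV)
    return cv2.inRange(h,(108,120,60),(130,255,255))
m=caps(p)
for nm,(u,v),H,R in [('500',(404,220),.184,.023),('250',(410,289),.148,.02),('125',(338,289),.118,.018),('50',(463,228),.09,.015)]:
    s=m.copy(); k=np.zeros_like(s); cv2.circle(k,(u,v),20,255,-1); s&=k
    cnt=max(cv2.findContours(s,cv2.RETR_EXTERNAL,cv2.CHAIN_APPROX_NONE)[0],key=cv2.contourArea)
    (a,b),r=cv2.minEnclosingCircle(cnt)
    w=cv2.inRange(p,(190,190,190),(255,255,255))&k
    lab,st,ce=cv2.connectedComponentsWithStats(w)[1:]
    i=min(range(1,len(st)),key=lambda i:np.hypot(*(ce[i]-[a,b])))
    P=onz(c,*ce[i],H); D=dep(c,d,*ce[i])
    print(nm,'cap',np.round([a,b,r],1),'vent',ce[i].round(1),st[i][4],'P',P.round(4),'depthP',D.round(4),'capcirc',onz(c,a,b,H-.006).round(4),'rmm',r/c['f']*(1.072-H), 'in scene',np.round(proj(cs,P),1))
w=cv2.inRange(p,(150,150,150),(255,255,255))
for (u,v) in [(173,218),(239,229),(160,285),(227,296)]:
    k=np.zeros_like(w); cv2.circle(k,(u,v),36,255,-1)
    lab,st,ce=cv2.connectedComponentsWithStats(w&k)[1:]
    i=1+np.argmax(st[1:,4])
    cnt=cv2.findContours((lab==i).astype(np.uint8),cv2.RETR_EXTERNAL,cv2.CHAIN_APPROX_NONE)[0][0]
    e=cv2.minEnclosingCircle(cnt); pts=cv2.convexHull(cnt)
    el=cv2.fitEllipse(pts)
    # dark centre screw
    g=cv2.cvtColor(p,cv2.COLOR_RGB2GRAY)
    kk=np.zeros_like(w); cv2.circle(kk,(u,v),6,255,-1); ys,xs=np.where((g<130)&(kk>0))
    print('clamp',np.round(e[0],1),round(e[1],1),'ell',np.round(el[0],1),np.round(el[1],1),'screw',xs.mean().round(1),ys.mean().round(1),len(xs),'P',onz(c,xs.mean(),ys.mean(),.083).round(4),onz(c,*el[0],.083).round(4),'z',dep(c,d,u+5,v+5)[2].round(4),'scene',np.round(proj(cs,onz(c,xs.mean(),ys.mean(),.083)),1))
cv2.imwrite('pics/top_crop.png',cv2.resize(p[150:320,310:530],None,fx=3.6,fy=3.5,interpolation=2)[:,:,::-1])
cv2.imwrite('pics/cl_crop.png',cv2.resize(p[170:350,115:285],None,fx=3.3,fy=3.3,interpolation=2)[:,:,::-1])
E
```

```text
500 cap [403.  219.8  12.6] vent [403.9 219.2] 131 P [ 0.592  -0.2356  0.184 ] depthP [ 0.5919 -0.2355  0.1848] capcirc [ 0.5915 -0.2349  0.178 ] rmm 0.024829475552266413 in scene [233.8 196.4]
250 cap [409.  289.9  10.7] vent [409.9 289.5] 97 P [ 0.4524 -0.2511  0.148 ] depthP [ 0.4524 -0.2511  0.1479] capcirc [ 0.4514 -0.2502  0.142 ] rmm 0.021955225923160265 in scene [257.  182.9]
125 cap [338.  288.7   8.8] vent [338.1 288.8] 72 P [ 0.4537 -0.106   0.118 ] depthP [ 0.4537 -0.1059  0.1189] capcirc [ 0.4535 -0.1061  0.112 ] rmm 0.018558489507333558 in scene [311.1 202.7]
50 cap [462.  227.5   8. ] vent [463.1 227. ] 44 P [ 0.5842 -0.3801  0.09  ] depthP [ 0.584  -0.3793  0.0924] capcirc [ 0.5836 -0.3795  0.084 ] rmm 0.017417630689774297 in scene [187.4 219.7]
clamp [173.1 218.5] 26.5 ell [173.7 218.4] [50.8 52.5] screw 173.5 218.5 12 P [0.6093 0.2547 0.083 ] [0.6096 0.2543 0.083 ] z 0.0796 scene [453.5 283.4]
clamp [239.5 229.8] 18.4 ell [239.6 229.5] [35.1 36.5] screw 239.5 229.5 12 P [0.5836 0.1086 0.083 ] [0.5837 0.1083 0.083 ] z 0.0818 scene [384.1 261.5]
clamp [160.1 284.9] 14.4 ell [160.1 285.2] [25.4 28.8] screw 160.5 285.0 12 P [0.4634 0.2809 0.083 ] [0.4631 0.2817 0.083 ] z 0.084 scene [472.8 246.3]
clamp [228.7 297.6] 24.2 ell [227.  297.3] [41.  47.9] screw 227.3 296.2 11 P [0.4381 0.1345 0.083 ] [0.4356 0.135  0.083 ] z 0.0811 scene [409.  228.8]
```

View pics/top_crop.png

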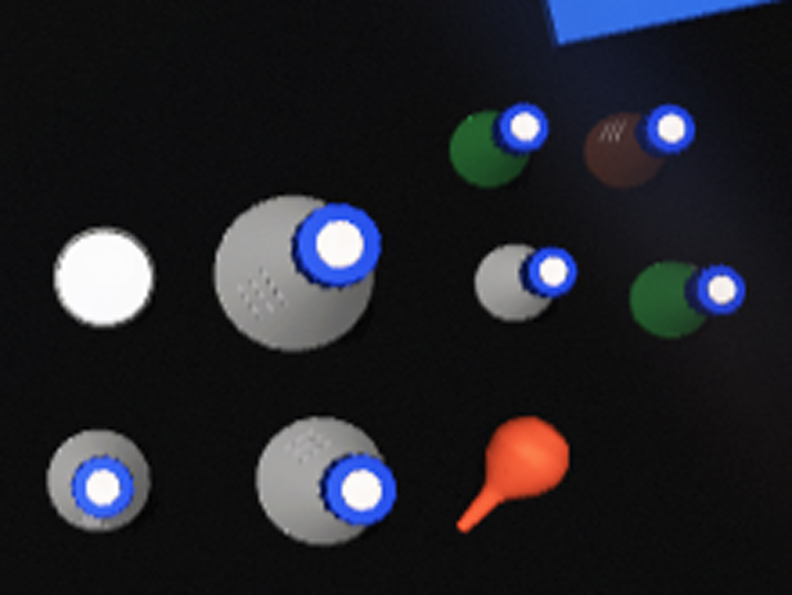

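View pics/cl_crop.png

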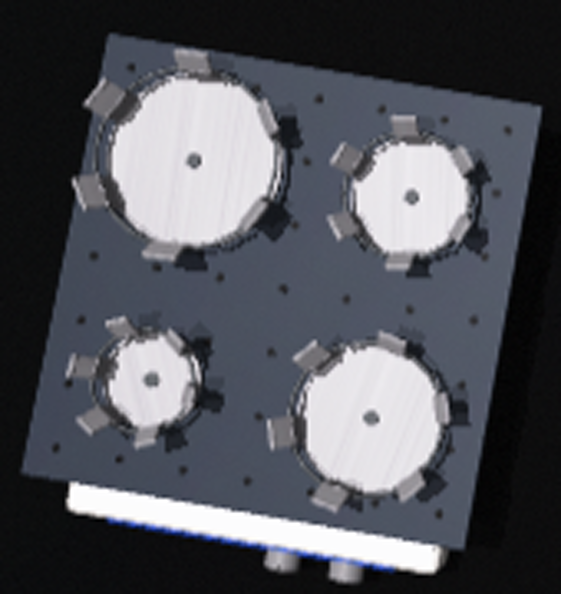

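The crops confirm it. The white 50 ml flask is at crop (515,283), away from the green and brown ones, and four distinct clamps are visible with centre screws 148 mm apart on a square, as specified. I go to hover over the 50.

```bash
cat > go.py <<'E'
import sys,numpy as np
from scipy.spatial.transform import Rotation as R
from workcell import arm
def tell(*targets):
    s=arm.state(); r=R.from_euler('xyz',s['tcp_rot'],degrees=True)
    print('t',round(s['time'],2),'tcp',s['ee_pos'].round(4),'rot',s['tcp_rot'].round(1),'F',s['ft_force'].round(1),'w',round(s['gripper_width']*85.4,1),'q',np.round(s['qpos'],0))
    up=R.from_euler('xyz',[180,0,s['tcp_rot'][2]],degrees=True)
    print('level w', np.degrees((r.inv()*up).as_rotvec()).round(2))
    for t in targets: print(t,'-> d mm',(r.inv().apply(np.array(t)-s['ee_pos'])*1000).round(1))
if __name__=='__main__': tell(*[eval('['+a+']') for a in sys.argv[1:]])
E
python3 go.py .584,-.3798,.20 .584,-.3798,.12 .584,-.3798,.058
```

```text
t 0.15 tcp [ 0.2682 -0.564   0.2304] rot [-1.80e+02  1.00e-01 -6.46e+01] F [-0.1 -0.2  0. ] w 85.3 q [-71.   3.  92.   0.  85.  -7.]
level w [-0.01  0.09 -0.  ]
[0.584, -0.3798, 0.2] -> d mm [ -30.7 -364.3   30.5]
[0.584, -0.3798, 0.12] -> d mm [ -30.6 -364.3  110.5]
[0.584, -0.3798, 0.058] -> d mm [ -30.5 -364.3  172.5]
```

Emit:
arm_command(
  motion=[
    {"dx":-4,"dy":-45,"dz":2,"grip":70},
    {"dx":-8,"dy":-95,"dz":5},
    {"dx":-13,"dy":-150,"dz":10},
    {"dx":-17,"dy":-205,"dz":15},
    {"dx":-22,"dy":-260,"dz":22},
    {"dx":-26,"dy":-310,"dz":28},
    {"dx":-29,"dy":-345,"dz":30},
    {"dx":-30.7,"dy":-364,"dz":30},
    {"dx":-30.7,"dy":-364.3,"dz":30},
    {"dx":-30.7,"dy":-364.3,"dz":30},
  ],
)

```text
validation failed for argument at $.mo...
```

```bash
cat > wr.py <<'E'
import sys,numpy as np,cv2
from workcell import arm
# usage: name x,y,z points -> pixel in wrist; saves picture with crosses
name=sys.argv[1]; c=arm.calibration('wrist'); p,d=arm.capture('wrist'); T=np.array(c['world_from_camera']); f=240/np.tan(np.radians(c['fovy'])/2)
im=p[:,:,::-1].copy()
for a in sys.argv[2:]:
    P=np.array(eval('['+a+',1]')); q=np.linalg.inv(T)@P; x,y,z=q[0],-q[1],-q[2]; th=np.arctan2(np.hypot(x,y),z); ph=np.arctan2(y,x)
    u,v=c['cx']+f*th*np.cos(ph),c['cy']+f*th*np.sin(ph); print(a,round(u,1),round(v,1)); 
    if 0<u<640 and 0<v<480: cv2.drawMarker(im,(int(u),int(v)),(0,0,255),0,10,1)
cv2.imwrite(f'pics/{name}.png',im)
E
python3 go.py .584,-.3798,.12 .584,-.3798,.058; python3 wr.py w50 .584,-.38,.09
```

```text
t 0.15 tcp [ 0.2682 -0.564   0.2304] rot [-1.80e+02  1.00e-01 -6.46e+01] F [-0.1 -0.2  0. ] w 85.3 q [-71.   3.  92.   0.  85.  -7.]
level w [-0.01  0.09 -0.  ]
[0.584, -0.3798, 0.12] -> d mm [ -30.6 -364.3  110.5]
[0.584, -0.3798, 0.058] -> d mm [ -30.5 -364.3  172.5]
.584,-.38,.09 292.0 -163.2
```

View pics/w50.png

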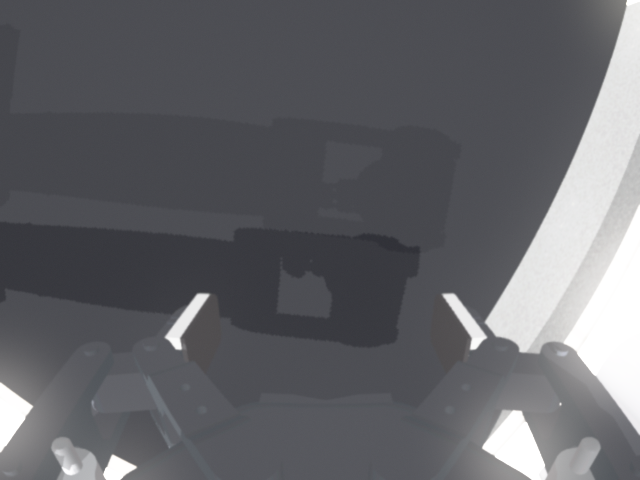

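The call was refused. I'll give every field in every row and try again.

Emit:
arm_command(
  motion=[
    {"dx":-4,"dy":-45,"dz":2,"wx":0,"wy":0,"wz":0,"grip":70},
    {"dx":-8,"dy":-95,"dz":5,"wx":0,"wy":0,"wz":0,"grip":70},
    {"dx":-13,"dy":-150,"dz":10,"wx":0,"wy":0,"wz":0,"grip":70},
    {"dx":-17,"dy":-205,"dz":15,"wx":0,"wy":0,"wz":0,"grip":70},
    {"dx":-22,"dy":-260,"dz":22,"wx":0,"wy":0,"wz":0,"grip":70},
    {"dx":-26,"dy":-310,"dz":28,"wx":0,"wy":0,"wz":0,"grip":70},
    {"dx":-29,"dy":-345,"dz":30,"wx":0,"wy":0,"wz":0,"grip":70},
    {"dx":-31,"dy":-364,"dz":30,"wx":0,"wy":0,"wz":0,"grip":70},
    {"dx":-31,"dy":-364,"dz":30,"wx":0,"wy":0,"wz":0,"grip":70},
  ],
  grip_force=60,
)

```text
time: 1.32
ee_pos: [0.5841, -0.3794, 0.2005]
tcp_rot: [180.0, 0.1, -64.5]
ft_force: [-0.2, -0.0, 0.2]
gripper_width: 0.819
```

```bash
python3 go.py .584,-.3798,.12 .584,-.3798,.058; python3 wr.py w50b .584,-.38,.09
```

```text
t 1.32 tcp [ 0.5841 -0.3794  0.2005] rot [ 1.80e+02  1.00e-01 -6.45e+01] F [-0.2 -0.   0.2] w 69.9 q [-39.  14.  84.   0.  83.  25.]
level w [0.02 0.08 0.  ]
[0.584, -0.3798, 0.12] -> d mm [ 0.5  0.2 80.5]
[0.584, -0.3798, 0.058] -> d mm [  0.6   0.2 142.5]
.584,-.38,.09 326.3 234.2
```

View pics/w50b.png

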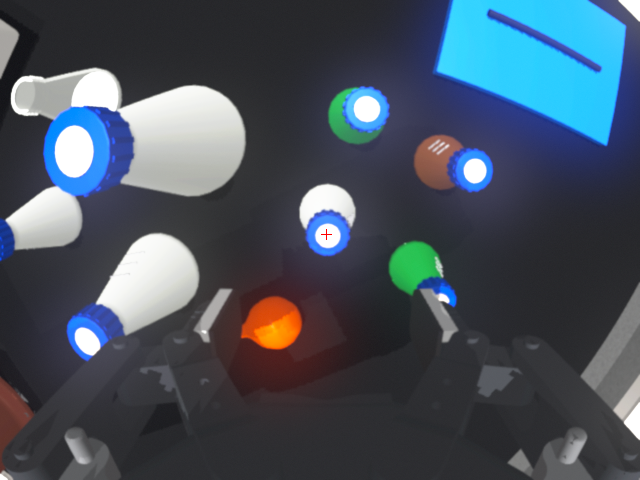

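The predicted vent position at (326,234) matches the seen one at (328,235). The green flask at (437,290) is clear of the right finger. I descend and grip.

Emit:
arm_command(
  motion=[
    {"dx":0.5,"dy":0,"dz":35,"wx":0,"wy":0,"wz":0,"grip":60},
    {"dx":0.5,"dy":0,"dz":75,"wx":0,"wy":0,"wz":0,"grip":60},
    {"dx":0.5,"dy":0,"dz":110,"wx":0,"wy":0,"wz":0,"grip":60},
    {"dx":0.5,"dy":0,"dz":133,"wx":0,"wy":0,"wz":0,"grip":60},
    {"dx":0.5,"dy":0,"dz":142,"wx":0,"wy":0,"wz":0,"grip":60},
    {"dx":0.5,"dy":0,"dz":142,"wx":0,"wy":0,"wz":0,"grip":45},
    {"dx":0.5,"dy":0,"dz":142,"wx":0,"wy":0,"wz":0,"grip":35},
    {"dx":0.5,"dy":0,"dz":142,"wx":0,"wy":0,"wz":0,"grip":25},
    {"dx":0.5,"dy":0,"dz":142,"wx":0,"wy":0,"wz":0,"grip":20},
    {"dx":0.5,"dy":0,"dz":142,"wx":0,"wy":0,"wz":0,"grip":20},
  ],
  grip_force=50,
)

```text
time: 2.62
ee_pos: [0.5844, -0.3812, 0.0608]
tcp_rot: [-180.0, -0.1, -64.6]
ft_force: [-0.4, 1.4, 5.8]
gripper_width: 0.335
```

```bash
python3 go.py .584,-.3798,.28 .463,.281,.28; python3 wr.py w50c .584,-.38,.09
```

```text
t 2.62 tcp [ 0.5844 -0.3812  0.0608] rot [-1.80e+02 -1.00e-01 -6.46e+01] F [-0.4  1.4  5.8] w 28.6 q [-39.  21.  89.  -0.  70.  25.]
level w [-0.04 -0.1   0.  ]
[0.584, -0.3798, 0.28] -> d mm [  -1.1   -0.4 -219.2]
[0.463, 0.281, 0.28] -> d mm [-649.7 -175.  -220.1]
.584,-.38,.09 321.3 336.8
```

View pics/w50c.png

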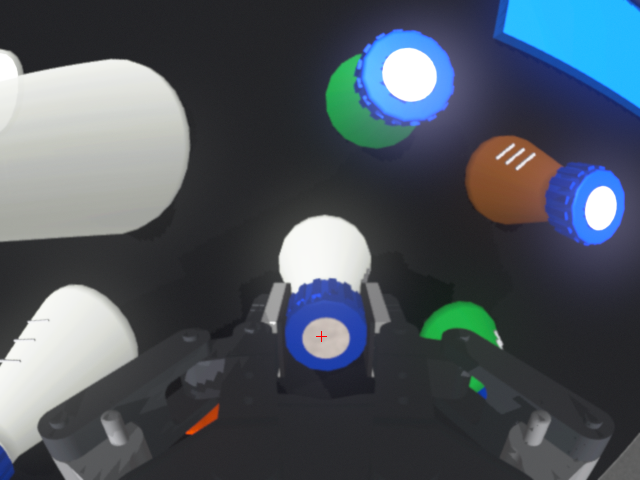

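The cap is between the pads, with the vent at (325,338) and the opening at 28.6 mm. I lift.

Emit:
arm_command(
  motion=[
    {"dx":0,"dy":0,"dz":-8,"wx":0,"wy":0,"wz":0,"grip":20},
    {"dx":0,"dy":0,"dz":-25,"wx":0,"wy":0,"wz":0,"grip":20},
    {"dx":0,"dy":0,"dz":-55,"wx":0,"wy":0,"wz":0,"grip":20},
    {"dx":0,"dy":0,"dz":-95,"wx":0,"wy":0,"wz":0,"grip":20},
    {"dx":0,"dy":0,"dz":-135,"wx":0,"wy":0,"wz":0,"grip":20},
    {"dx":0,"dy":0,"dz":-175,"wx":0,"wy":0,"wz":0,"grip":20},
    {"dx":-8,"dy":-2,"dz":-205,"wx":0,"wy":0,"wz":0,"grip":20},
    {"dx":-25,"dy":-7,"dz":-218,"wx":0,"wy":0,"wz":0,"grip":20},
    {"dx":-55,"dy":-15,"dz":-220,"wx":0,"wy":0,"wz":0,"grip":20},
    {"dx":-95,"dy":-25,"dz":-220,"wx":0,"wy":0,"wz":0,"grip":20},
  ],
)

```text
time: 3.92
ee_pos: [0.5652, -0.2829, 0.2801]
tcp_rot: [-180.0, -0.0, -64.6]
ft_force: [-0.6, 0.2, 0.0]
gripper_width: 0.331
```

```bash
python3 go.py  .463,.281,.28; python3 wr.py w50d
```

```text
t 3.92 tcp [ 0.5652 -0.2829  0.2801] rot [-180.    -0.   -64.6] F [-0.6  0.2  0. ] w 28.3 q [-33.   3.  88.   0.  89.  31.]
level w [-0.03 -0.04  0.  ]
[0.463, 0.281, 0.28] -> d mm [-5.532e+02 -1.496e+02 -2.000e-01]
```

View pics/w50d.png

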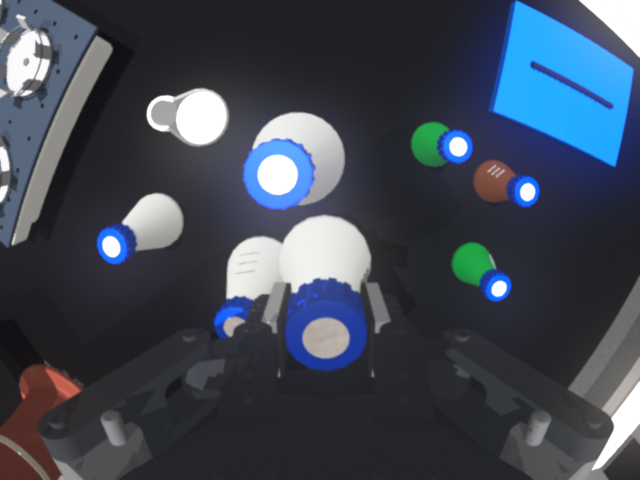

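The flask is held, hanging straight. I traverse to clamp50.

Emit:
arm_command(
  motion=[
    {"dx":-45,"dy":-12,"dz":0,"wx":0,"wy":0,"wz":0,"grip":20},
    {"dx":-95,"dy":-26,"dz":0,"wx":0,"wy":0,"wz":0,"grip":20},
    {"dx":-150,"dy":-41,"dz":0,"wx":0,"wy":0,"wz":0,"grip":20},
    {"dx":-205,"dy":-55,"dz":0,"wx":0,"wy":0,"wz":0,"grip":20},
    {"dx":-260,"dy":-70,"dz":0,"wx":0,"wy":0,"wz":0,"grip":20},
    {"dx":-315,"dy":-85,"dz":0,"wx":0,"wy":0,"wz":0,"grip":20},
    {"dx":-370,"dy":-100,"dz":0,"wx":0,"wy":0,"wz":0,"grip":20},
    {"dx":-425,"dy":-115,"dz":0,"wx":0,"wy":0,"wz":0,"grip":20},
    {"dx":-475,"dy":-128,"dz":0,"wx":0,"wy":0,"wz":0,"grip":20},
    {"dx":-515,"dy":-139,"dz":0,"wx":0,"wy":0,"wz":0,"grip":20},
  ],
)

```text
time: 5.22
ee_pos: [0.4654, 0.2485, 0.2811]
tcp_rot: [180.0, 0.2, -64.3]
ft_force: [-0.4, -1.0, -0.1]
gripper_width: 0.336
```

```bash
python3 go.py  .4633,.2812,.26 .4633,.2812,.1438
```

```text
t 5.22 tcp [0.4654 0.2485 0.2811] rot [180.    0.2 -64.3] F [-0.4 -1.  -0.1] w 28.7 q [ 20. -12. 102.   0.  90.  84.]
level w [0.01 0.22 0.  ]
[0.4633, 0.2812, 0.26] -> d mm [-30.3 -12.3  21.3]
[0.4633, 0.2812, 0.1438] -> d mm [-29.8 -12.3 137.5]
```

Emit:
arm_command(
  motion=[
    {"dx":-15,"dy":-6,"dz":5,"wx":0,"wy":0,"wz":0,"grip":20},
    {"dx":-26,"dy":-11,"dz":20,"wx":0,"wy":0.2,"wz":0,"grip":20},
    {"dx":-30,"dy":-12,"dz":45,"wx":0,"wy":0.2,"wz":0,"grip":20},
    {"dx":-30,"dy":-12,"dz":65,"wx":0,"wy":0.2,"wz":0,"grip":20},
    {"dx":-30,"dy":-12,"dz":72,"wx":0,"wy":0.2,"wz":0,"grip":20},
    {"dx":-30,"dy":-12,"dz":72,"wx":0,"wy":0.2,"wz":0,"grip":20},
  ],
)

```text
time: 5.98
ee_pos: [0.4631, 0.2804, 0.2086]
tcp_rot: [179.9, 0.0, -64.3]
ft_force: [0.5, -0.8, -0.7]
gripper_width: 0.333
```

```bash
python3 go.py  .4633,.2812,.16 .4633,.2812,.1438; python3 wr.py w50e .4633,.2812,.083 .5837,.1085,.083
python3 - <<'E'
from workcell import arm
import cv2
for n in ('scene','top'):
    p,d=arm.capture(n); cv2.imwrite(f'pics/{n}1.png',p[:,:,::-1])
E
```

```text
t 5.97 tcp [0.4631 0.2804 0.2086] rot [179.9   0.  -64.3] F [ 0.5 -0.8 -0.7] w 28.4 q [ 23.  -8. 105.   0.  83.  88.]
level w [0.07 0.02 0.  ]
[0.4633, 0.2812, 0.16] -> d mm [-0.7 -0.6 48.6]
[0.4633, 0.2812, 0.1438] -> d mm [-0.7 -0.6 64.8]
.4633,.2812,.083 324.5 227.7
.5837,.1085,.083 569.6 191.0
```

View pics/w50e.png

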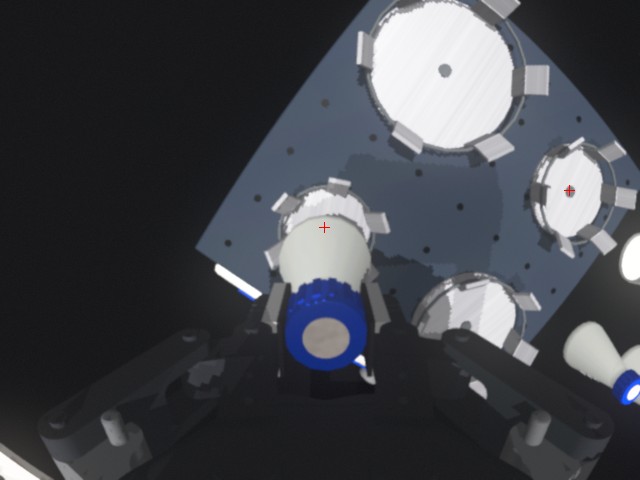

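View pics/scene1.png

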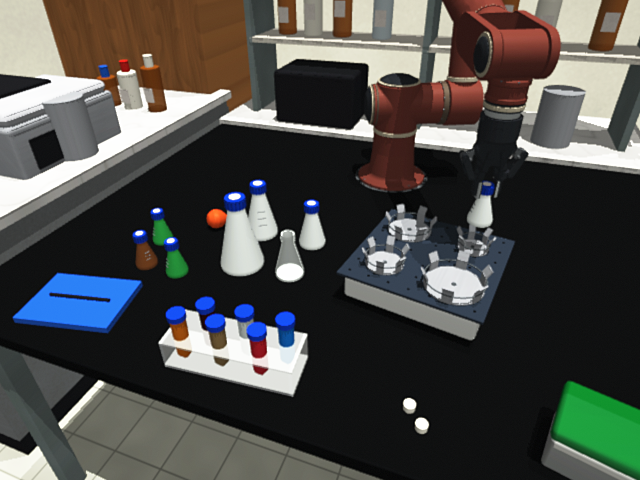

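The flask hangs upright over the clamp, and the other clamp's screw falls on its predicted cross at (570,191). I lower it.

Emit:
arm_command(
  motion=[
    {"dx":-0.7,"dy":-0.6,"dz":12,"wx":0,"wy":0,"wz":0,"grip":20},
    {"dx":-0.7,"dy":-0.6,"dz":27,"wx":0,"wy":0,"wz":0,"grip":20},
    {"dx":-0.7,"dy":-0.6,"dz":42,"wx":0,"wy":0,"wz":0,"grip":20},
    {"dx":-0.7,"dy":-0.6,"dz":54,"wx":0,"wy":0,"wz":0,"grip":20},
    {"dx":-0.7,"dy":-0.6,"dz":60,"wx":0,"wy":0,"wz":0,"grip":20},
    {"dx":-0.7,"dy":-0.6,"dz":63,"wx":0,"wy":0,"wz":0,"grip":20},
    {"dx":-0.7,"dy":-0.6,"dz":65,"wx":0,"wy":0,"wz":0,"grip":20},
    {"dx":-0.7,"dy":-0.6,"dz":66,"wx":0,"wy":0,"wz":0,"grip":20},
    {"dx":-0.7,"dy":-0.6,"dz":66,"wx":0,"wy":0,"wz":0,"grip":20},
  ],
)

```text
time: 7.25
ee_pos: [0.4644, 0.2821, 0.1448]
tcp_rot: [-179.9, 0.0, -64.3]
ft_force: [0.1, 0.1, -0.9]
gripper_width: 0.339
```

```bash
python3 go.py  .4633,.2812,.1438; python3 wr.py w50f .4633,.2812,.173 .5837,.1085,.083
```

```text
t 7.25 tcp [0.4644 0.2821 0.1448] rot [-179.9    0.   -64.3] F [ 0.1  0.1 -0.9] w 28.9 q [ 23.  -4. 108.   0.  76.  88.]
level w [-0.15  0.01 -0.  ]
[0.4633, 0.2812, 0.1438] -> d mm [0.3 1.3 1. ]
.4633,.2812,.173 325.6 338.6
.5837,.1085,.083 618.6 209.1
```

View pics/w50f.png

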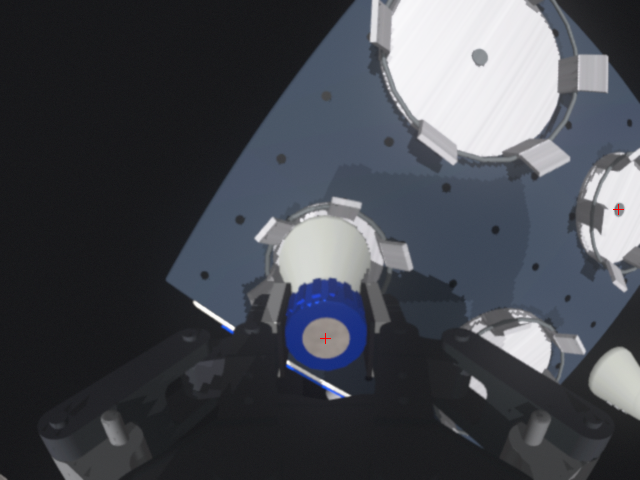

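It is in the clamp and roughly centred, with no contact force yet, so I press down a little further.

Emit:
arm_command(
  motion=[
    {"dx":0,"dy":1,"dz":1,"wx":0,"wy":0,"wz":0,"grip":20},
    {"dx":0,"dy":1,"dz":2,"wx":0,"wy":0,"wz":0,"grip":20},
    {"dx":0,"dy":1,"dz":3,"wx":0,"wy":0,"wz":0,"grip":20},
    {"dx":0,"dy":1,"dz":3,"wx":0,"wy":0,"wz":0,"grip":20},
  ],
)

```text
time: 7.8
ee_pos: [0.4642, 0.282, 0.1439]
tcp_rot: [-179.7, 0.0, -64.3]
ft_force: [-3.6, -0.9, 7.6]
gripper_width: 0.333
```

```bash
python3 go.py  .4633,.2812,.1438
```

```text
t 7.8 tcp [0.4642 0.282  0.1439] rot [-179.7    0.   -64.3] F [-3.6 -0.9  7.6] w 28.4 q [ 23.  -4. 108.   0.  76.  88.]
level w [-0.26  0.01 -0.  ]
[0.4633, 0.2812, 0.1438] -> d mm [0.4 1.1 0. ]
```

I feel contact (7.6 N) at exactly the expected height. I release and rise.

Emit:
arm_command(
  motion=[
    {"dx":0,"dy":0,"dz":0,"wx":0,"wy":0,"wz":0,"grip":32},
    {"dx":0,"dy":0,"dz":0,"wx":0,"wy":0,"wz":0,"grip":40},
    {"dx":0,"dy":0,"dz":0,"wx":0,"wy":0,"wz":0,"grip":52},
    {"dx":0,"dy":0,"dz":0,"wx":0,"wy":0,"wz":0,"grip":60},
    {"dx":0,"dy":0,"dz":0,"wx":0,"wy":0,"wz":0,"grip":60},
    {"dx":0,"dy":0,"dz":-12,"wx":0,"wy":0,"wz":0,"grip":60},
    {"dx":0,"dy":0,"dz":-40,"wx":0,"wy":0,"wz":0,"grip":60},
    {"dx":0,"dy":0,"dz":-80,"wx":0,"wy":0,"wz":0,"grip":60},
    {"dx":0,"dy":0,"dz":-100,"wx":0,"wy":0,"wz":0,"grip":60},
  ],
)

```text
time: 8.93
ee_pos: [0.4648, 0.2823, 0.2475]
tcp_rot: [-179.5, 0.0, -64.3]
ft_force: [0.3, -0.5, 0.2]
gripper_width: 0.703
```

```bash
python3 go.py  .4536,-.106,.23 .4536,-.106,.086; python3 wr.py w50g .4633,.2812,.173 .4633,.2812,.083;python3 - <<'E'
from workcell import arm
import cv2
p,d=arm.capture('scene'); cv2.imwrite(f'pics/scene2.png',cv2.resize(p[170:330,330:530],None,fx=3.5,fy=3.5)[:,:,::-1])
E
```

```text
t 8.93 tcp [0.4648 0.2823 0.2475] rot [-179.5    0.   -64.3] F [ 0.3 -0.5  0.2] w 60.0 q [ 23.  -9. 102.   0.  86.  88.]
level w [-0.53  0.   -0.  ]
[0.4536, -0.106, 0.23] -> d mm [345.  178.7  15.8]
[0.4536, -0.106, 0.086] -> d mm [345.  180.  159.8]
.4633,.2812,.173 325.7 253.1
.4633,.2812,.083 325.8 221.2
```

View pics/w50g.png

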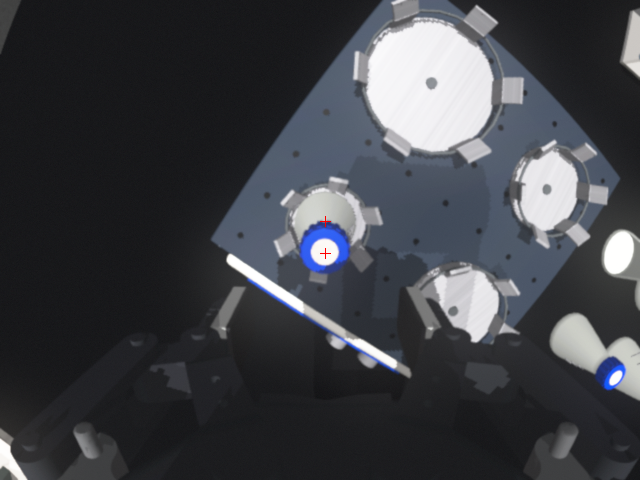

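View pics/scene2.png

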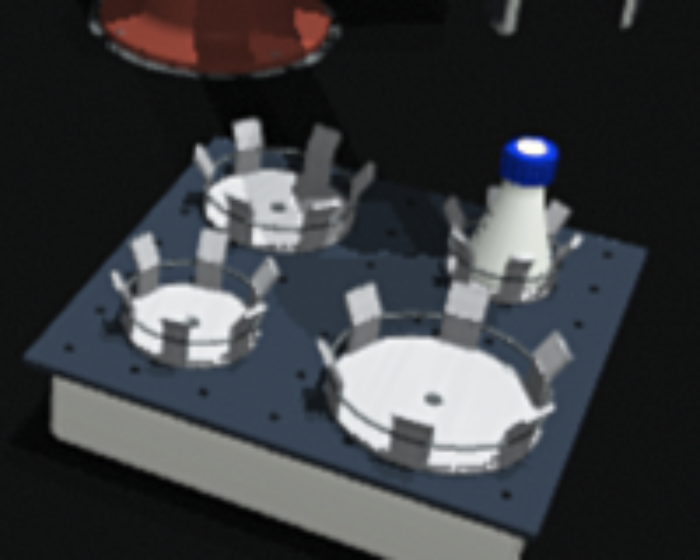

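The vent at (325,253) is on the predicted cross and the flask is fully seated. Next is the 125.

Emit:
arm_command(
  motion=[
    {"dx":40,"dy":21,"dz":-10,"wx":-0.2,"wy":0,"wz":0,"grip":70},
    {"dx":90,"dy":47,"dz":-10,"wx":-0.5,"wy":0,"wz":0,"grip":70},
    {"dx":140,"dy":73,"dz":-5,"wx":-0.5,"wy":0,"wz":0,"grip":70},
    {"dx":190,"dy":99,"dz":0,"wx":-0.5,"wy":0,"wz":0,"grip":70},
    {"dx":240,"dy":125,"dz":5,"wx":-0.5,"wy":0,"wz":0,"grip":70},
    {"dx":290,"dy":151,"dz":10,"wx":-0.5,"wy":0,"wz":0,"grip":70},
    {"dx":327,"dy":170,"dz":15,"wx":-0.5,"wy":0,"wz":0,"grip":70},
    {"dx":345,"dy":179,"dz":20,"wx":-0.5,"wy":0,"wz":0,"grip":70},
    {"dx":345,"dy":179,"dz":25,"wx":-0.5,"wy":0,"wz":0,"grip":70},
    {"dx":345,"dy":179,"dz":25,"wx":-0.5,"wy":0,"wz":0,"grip":70},
  ],
)

```text
time: 10.28
ee_pos: [0.4531, -0.1051, 0.2189]
tcp_rot: [-180.0, 0.1, -64.3]
ft_force: [0.1, 0.0, -0.3]
gripper_width: 0.817
```

```bash
python3 go.py .4536,-.106,.086; python3 wr.py w125a .4536,-.106,.118
```

```text
t 10.28 tcp [ 0.4531 -0.1051  0.2189] rot [-1.80e+02  1.00e-01 -6.43e+01] F [ 0.1  0.  -0.3] w 69.8 q [-22. -19. 114.   0.  86.  42.]
level w [-0.01  0.14 -0.  ]
[0.4536, -0.106, 0.086] -> d mm [  1.4  -0.  132.9]
.4536,-.106,.118 327.1 237.5
```

View pics/w125a.png

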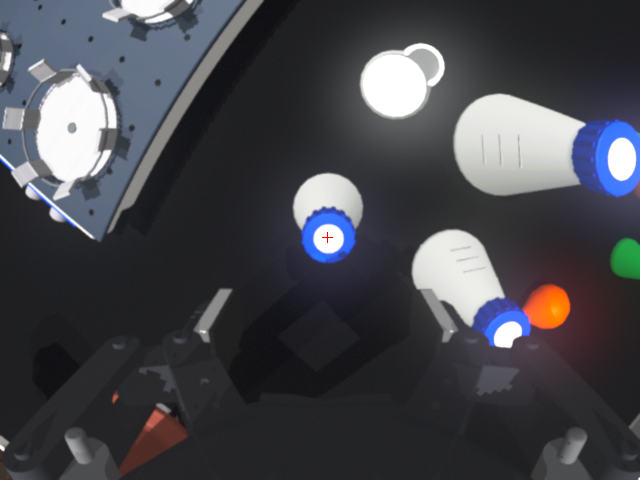

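The vent at (328,238) is on the cross. I descend and grip the 125.

Emit:
arm_command(
  motion=[
    {"dx":1,"dy":0,"dz":35,"wx":0,"wy":0,"wz":0,"grip":65},
    {"dx":1,"dy":0,"dz":75,"wx":0,"wy":0,"wz":0,"grip":65},
    {"dx":1,"dy":0,"dz":108,"wx":0,"wy":0,"wz":0,"grip":65},
    {"dx":1,"dy":0,"dz":126,"wx":0,"wy":0,"wz":0,"grip":65},
    {"dx":1,"dy":0,"dz":133,"wx":0,"wy":0,"wz":0,"grip":65},
    {"dx":1,"dy":0,"dz":133,"wx":0,"wy":0,"wz":0,"grip":52},
    {"dx":1,"dy":0,"dz":133,"wx":0,"wy":0,"wz":0,"grip":42},
    {"dx":1,"dy":0,"dz":133,"wx":0,"wy":0,"wz":0,"grip":30},
    {"dx":1,"dy":0,"dz":133,"wx":0,"wy":0,"wz":0,"grip":25},
    {"dx":1,"dy":0,"dz":133,"wx":0,"wy":0,"wz":0,"grip":25},
  ],
  grip_force=55,
)

```text
time: 11.58
ee_pos: [0.4552, -0.1062, 0.0883]
tcp_rot: [-179.8, -0.0, -64.2]
ft_force: [0.3, 0.5, 6.3]
gripper_width: 0.404
```

```bash
python3 go.py .5837,.1085,.24; python3 wr.py w125b .4536,-.106,.118
```

```text
t 11.57 tcp [ 0.4552 -0.1062  0.0883] rot [-179.8   -0.   -64.2] F [0.3 0.5 6.3] w 34.5 q [-22. -12. 120.   0.  71.  42.]
level w [-0.18 -0.05  0.  ]
[0.5837, 0.1085, 0.24] -> d mm [-137.3 -209.5 -151.2]
.4536,-.106,.118 322.4 340.9
```

View pics/w125b.png

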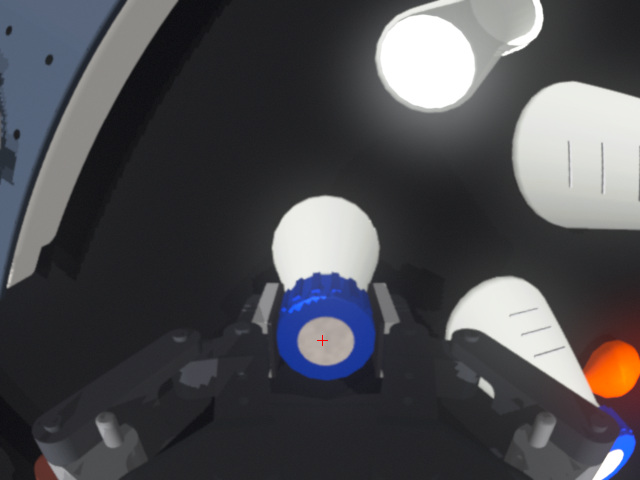

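Gripped, with the opening at 34.5 mm. I lift and carry it to clamp125.

Emit:
arm_command(
  motion=[
    {"dx":0,"dy":0,"dz":-8,"wx":0,"wy":0,"wz":0,"grip":25},
    {"dx":0,"dy":0,"dz":-30,"wx":0,"wy":0,"wz":0,"grip":25},
    {"dx":0,"dy":0,"dz":-70,"wx":0,"wy":0,"wz":0,"grip":25},
    {"dx":0,"dy":0,"dz":-115,"wx":0,"wy":0,"wz":0,"grip":25},
    {"dx":-10,"dy":-15,"dz":-145,"wx":0,"wy":0,"wz":0,"grip":25},
    {"dx":-32,"dy":-49,"dz":-157,"wx":0,"wy":0,"wz":0,"grip":25},
    {"dx":-60,"dy":-91,"dz":-160,"wx":0,"wy":0,"wz":0,"grip":25},
    {"dx":-88,"dy":-134,"dz":-160,"wx":0,"wy":0,"wz":0,"grip":25},
    {"dx":-114,"dy":-174,"dz":-160,"wx":0,"wy":0,"wz":0,"grip":25},
    {"dx":-130,"dy":-198,"dz":-160,"wx":0,"wy":0,"wz":0,"grip":25},
  ],
)

```text
time: 12.88
ee_pos: [0.5768, 0.0988, 0.2484]
tcp_rot: [-179.9, -0.0, -64.1]
ft_force: [-0.6, -0.5, -1.0]
gripper_width: 0.403
```

```bash
python3 go.py .5837,.1085,.22 .5837,.1085,.171; python3 wr.py w125c .5837,.1085,.083 .438,.1345,.083 .6094,.2546,.083
```

```text
t 12.88 tcp [0.5768 0.0988 0.2484] rot [-179.9   -0.   -64.1] F [-0.6 -0.5 -1. ] w 34.4 q [ 2. -3. 97.  0. 86. 67.]
level w [-0.12 -0.02  0.  ]
[0.5837, 0.1085, 0.22] -> d mm [ -5.7 -10.4  28.4]
[0.5837, 0.1085, 0.171] -> d mm [ -5.7 -10.3  77.4]
.5837,.1085,.083 318.5 205.4
.438,.1345,.083 229.4 328.9
.6094,.2546,.083 178.6 108.4
```

View pics/w125c.png

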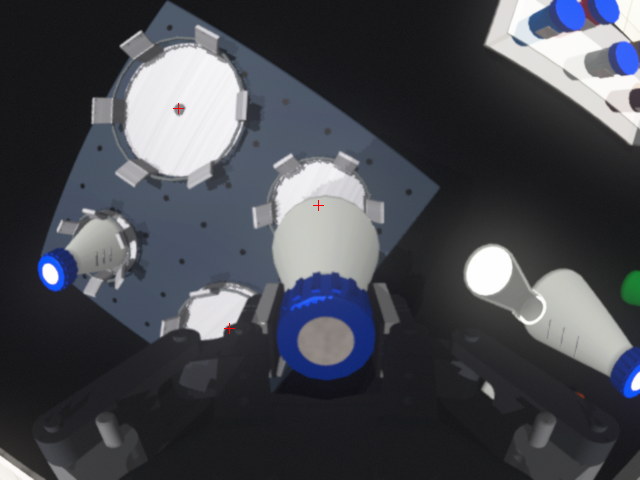

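The clamp500 screw is on its cross at (179,108), so the positions agree. I centre over clamp125 and lower.

Emit:
arm_command(
  motion=[
    {"dx":-4,"dy":-7,"dz":5,"wx":0,"wy":0,"wz":0,"grip":25},
    {"dx":-5.7,"dy":-10,"dz":20,"wx":0,"wy":0,"wz":0,"grip":25},
    {"dx":-5.7,"dy":-10,"dz":35,"wx":0,"wy":0,"wz":0,"grip":25},
    {"dx":-5.7,"dy":-10,"dz":50,"wx":0,"wy":0,"wz":0,"grip":25},
    {"dx":-5.7,"dy":-10,"dz":63,"wx":0,"wy":0,"wz":0,"grip":25},
    {"dx":-5.7,"dy":-10,"dz":71,"wx":0,"wy":0,"wz":0,"grip":25},
    {"dx":-5.7,"dy":-10,"dz":75,"wx":0,"wy":0,"wz":0,"grip":25},
    {"dx":-5.7,"dy":-10,"dz":77,"wx":0,"wy":0,"wz":0,"grip":25},
    {"dx":-5.7,"dy":-10,"dz":78.5,"wx":0,"wy":0,"wz":0,"grip":25},
    {"dx":-5.7,"dy":-10,"dz":79,"wx":0,"wy":0,"wz":0,"grip":25},
  ],
)

```text
time: 14.18
ee_pos: [0.5851, 0.1108, 0.1714]
tcp_rot: [-179.7, 0.0, -64.1]
ft_force: [-2.3, 1.1, 5.1]
gripper_width: 0.41
```

```bash
python3 go.py .5837,.1085,.171; python3 wr.py w125d .5837,.1085,.201
```

```text
t 14.18 tcp [0.5851 0.1108 0.1714] rot [-179.7    0.   -64.1] F [-2.3  1.1  5.1] w 35.0 q [  3.   1. 100.   0.  78.  68.]
level w [-0.34  0.05 -0.  ]
[0.5837, 0.1085, 0.171] -> d mm [1.5 2.3 0.4]
.5837,.1085,.201 328.8 342.7
```

View pics/w125d.png

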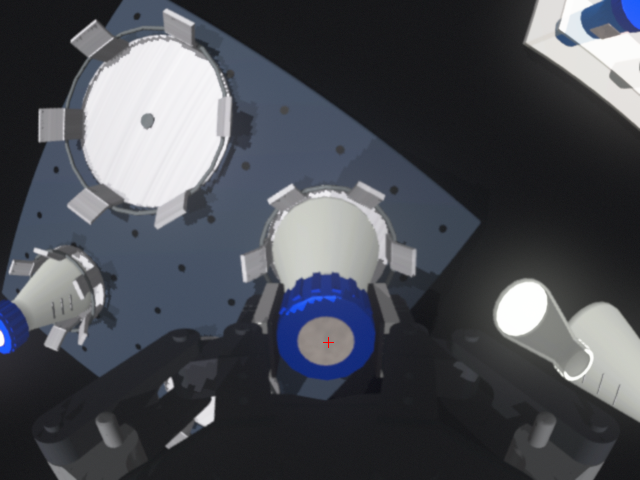

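Contact of 5 N at the expected height. I release and rise.

Emit:
arm_command(
  motion=[
    {"dx":0,"dy":0,"dz":0,"wx":0,"wy":0,"wz":0,"grip":38},
    {"dx":0,"dy":0,"dz":0,"wx":0,"wy":0,"wz":0,"grip":46},
    {"dx":0,"dy":0,"dz":0,"wx":0,"wy":0,"wz":0,"grip":58},
    {"dx":0,"dy":0,"dz":0,"wx":0,"wy":0,"wz":0,"grip":66},
    {"dx":0,"dy":0,"dz":0,"wx":0,"wy":0,"wz":0,"grip":66},
    {"dx":0,"dy":0,"dz":-12,"wx":0,"wy":0,"wz":0,"grip":66},
    {"dx":0,"dy":0,"dz":-40,"wx":0,"wy":0,"wz":0,"grip":70},
    {"dx":0,"dy":0,"dz":-80,"wx":0,"wy":0,"wz":0,"grip":75},
    {"dx":0,"dy":0,"dz":-100,"wx":0,"wy":0,"wz":0,"grip":75},
  ],
)

```text
time: 15.35
ee_pos: [0.5857, 0.1106, 0.2752]
tcp_rot: [-179.4, -0.1, -64.1]
ft_force: [-0.2, -0.2, -1.4]
gripper_width: 0.876
```

```bash
python3 go.py  .452,-.2508,.26; python3 wr.py w125e .5837,.1085,.201 .5837,.1085,.083 .4633,.2812,.173
```

```text
t 15.35 tcp [0.5857 0.1106 0.2752] rot [-1.794e+02 -1.000e-01 -6.410e+01] F [-0.2 -0.2 -1.4] w 74.8 q [ 3. -3. 94.  0. 88. 68.]
level w [-0.6  -0.06  0.  ]
[0.452, -0.2508, 0.26] -> d mm [266.4 278.5  12.6]
.5837,.1085,.201 326.7 254.6
.5837,.1085,.083 326.3 215.8
.4633,.2812,.173 78.5 279.0
```

View pics/w125e.png

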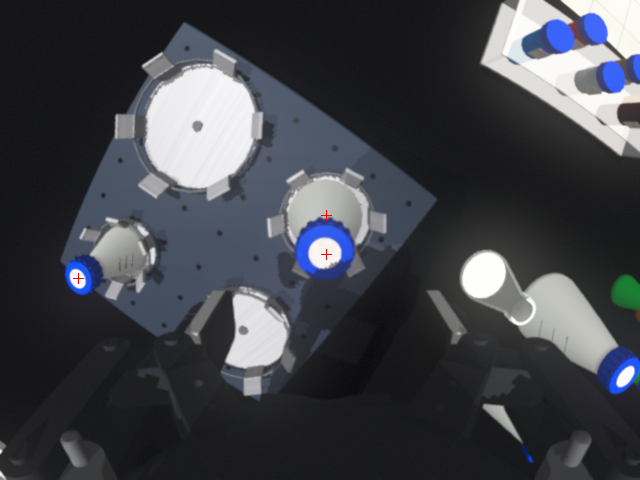

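Both placed flasks' vents sit on their crosses, at (325,254) and (78,279). Next is the 250.

Emit:
arm_command(
  motion=[
    {"dx":27,"dy":28,"dz":0,"wx":-0.2,"wy":0,"wz":0,"grip":75},
    {"dx":61,"dy":64,"dz":0,"wx":-0.5,"wy":0,"wz":0,"grip":75},
    {"dx":97,"dy":101,"dz":0,"wx":-0.6,"wy":0,"wz":0,"grip":75},
    {"dx":133,"dy":139,"dz":0,"wx":-0.6,"wy":0,"wz":0,"grip":75},
    {"dx":169,"dy":177,"dz":0,"wx":-0.6,"wy":0,"wz":0,"grip":75},
    {"dx":205,"dy":214,"dz":0,"wx":-0.6,"wy":0,"wz":0,"grip":75},
    {"dx":239,"dy":250,"dz":5,"wx":-0.6,"wy":0,"wz":0,"grip":75},
    {"dx":261,"dy":273,"dz":10,"wx":-0.6,"wy":0,"wz":0,"grip":75},
    {"dx":266,"dy":278,"dz":14,"wx":-0.6,"wy":0,"wz":0,"grip":75},
    {"dx":266,"dy":278,"dz":14,"wx":-0.6,"wy":0,"wz":0,"grip":75},
  ],
)

```text
time: 16.65
ee_pos: [0.4528, -0.2497, 0.2592]
tcp_rot: [-179.9, -0.0, -64.1]
ft_force: [-0.1, 0.4, 0.1]
gripper_width: 0.878
```

```bash
python3 go.py  .452,-.2508,.115; python3 wr.py w250a .452,-.2508,.148
```

```text
t 16.65 tcp [ 0.4528 -0.2497  0.2592] rot [-179.9   -0.   -64.1] F [-0.1  0.4  0.1] w 75.0 q [-37. -13. 105.   0.  88.  27.]
level w [-0.14 -0.01  0.  ]
[0.452, -0.2508, 0.115] -> d mm [  0.6   1.5 144.2]
.452,-.2508,.148 326.2 235.6
```

View pics/w250a.png

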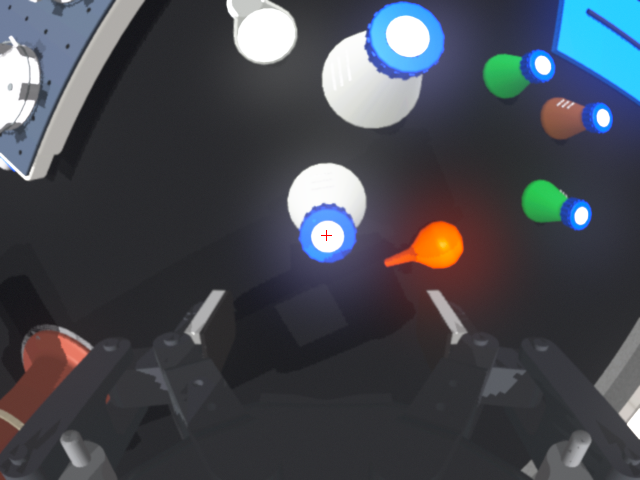

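The vent at (327,236) is on the cross. I descend and grip the 250.

Emit:
arm_command(
  motion=[
    {"dx":0.5,"dy":1.5,"dz":35,"wx":0,"wy":0,"wz":0,"grip":75},
    {"dx":0.5,"dy":1.5,"dz":78,"wx":0,"wy":0,"wz":0,"grip":70},
    {"dx":0.5,"dy":1.5,"dz":115,"wx":0,"wy":0,"wz":0,"grip":70},
    {"dx":0.5,"dy":1.5,"dz":136,"wx":0,"wy":0,"wz":0,"grip":70},
    {"dx":0.5,"dy":1.5,"dz":144,"wx":0,"wy":0,"wz":0,"grip":70},
    {"dx":0.5,"dy":1.5,"dz":144,"wx":0,"wy":0,"wz":0,"grip":56},
    {"dx":0.5,"dy":1.5,"dz":144,"wx":0,"wy":0,"wz":0,"grip":46},
    {"dx":0.5,"dy":1.5,"dz":144,"wx":0,"wy":0,"wz":0,"grip":36},
    {"dx":0.5,"dy":1.5,"dz":144,"wx":0,"wy":0,"wz":0,"grip":28},
    {"dx":0.5,"dy":1.5,"dz":144,"wx":0,"wy":0,"wz":0,"grip":28},
  ],
  grip_force=65,
)

```text
time: 17.95
ee_pos: [0.4537, -0.2512, 0.1177]
tcp_rot: [-179.7, -0.2, -64.0]
ft_force: [1.5, -0.8, 6.0]
gripper_width: 0.45
```

```bash
python3 go.py .438,.1345,.27; python3 wr.py w250b .452,-.2508,.148
```

```text
t 17.95 tcp [ 0.4537 -0.2512  0.1177] rot [-179.7   -0.2  -64. ] F [ 1.5 -0.8  6. ] w 38.4 q [-37.  -6. 113.   0.  73.  27.]
level w [-0.27 -0.23  0.  ]
[0.438, 0.1345, 0.27] -> d mm [-353.  -155.5 -153. ]
.452,-.2508,.148 321.9 341.5
```

View pics/w250b.png

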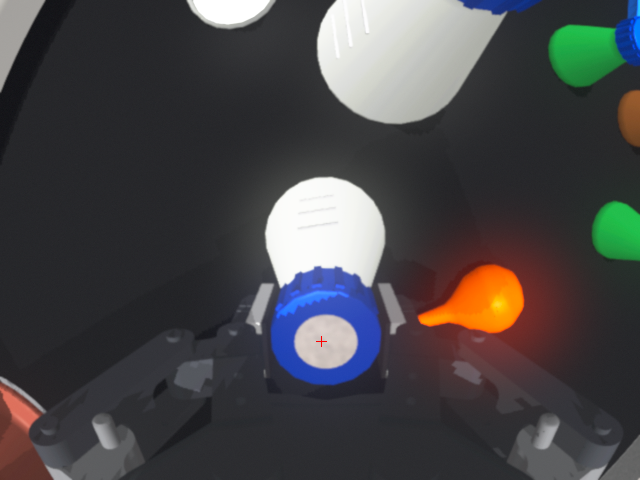

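Gripped (38.4 mm). I lift and carry.

Emit:
arm_command(
  motion=[
    {"dx":0,"dy":0,"dz":-8,"wx":0,"wy":0,"wz":0,"grip":28},
    {"dx":0,"dy":0,"dz":-30,"wx":0,"wy":0,"wz":0,"grip":28},
    {"dx":0,"dy":0,"dz":-70,"wx":0,"wy":0,"wz":0,"grip":28},
    {"dx":-8,"dy":-4,"dz":-115,"wx":0,"wy":0,"wz":0,"grip":28},
    {"dx":-28,"dy":-12,"dz":-145,"wx":0,"wy":0,"wz":0,"grip":28},
    {"dx":-64,"dy":-28,"dz":-160,"wx":0,"wy":0,"wz":0,"grip":28},
    {"dx":-110,"dy":-48,"dz":-163,"wx":0,"wy":0,"wz":0,"grip":28},
    {"dx":-160,"dy":-70,"dz":-163,"wx":0,"wy":0,"wz":0,"grip":28},
    {"dx":-210,"dy":-92,"dz":-163,"wx":0,"wy":0,"wz":0,"grip":28},
    {"dx":-260,"dy":-114,"dz":-163,"wx":0,"wy":0,"wz":0,"grip":28},
  ],
)

```text
time: 19.25
ee_pos: [0.4404, 0.0343, 0.2797]
tcp_rot: [-179.8, -0.2, -64.1]
ft_force: [0.1, -0.2, -1.4]
gripper_width: 0.45
```

```bash
python3 go.py .438,.1345,.25 .438,.1345,.2007
```

```text
t 19.25 tcp [0.4404 0.0343 0.2797] rot [-179.8   -0.2  -64.1] F [ 0.1 -0.2 -1.4] w 38.4 q [ -5. -25. 112.  -0.  93.  59.]
level w [-0.23 -0.2   0.  ]
[0.438, 0.1345, 0.25] -> d mm [-91.3 -41.5  29.5]
[0.438, 0.1345, 0.2007] -> d mm [-91.4 -41.3  78.8]
```

Emit:
arm_command(
  motion=[
    {"dx":-35,"dy":-16,"dz":0,"wx":0,"wy":0,"wz":0,"grip":28},
    {"dx":-65,"dy":-29,"dz":0,"wx":0,"wy":0,"wz":0,"grip":28},
    {"dx":-84,"dy":-38,"dz":5,"wx":-0.2,"wy":-0.2,"wz":0,"grip":28},
    {"dx":-91,"dy":-41,"dz":12,"wx":-0.2,"wy":-0.2,"wz":0,"grip":28},
    {"dx":-91,"dy":-41,"dz":20,"wx":-0.2,"wy":-0.2,"wz":0,"grip":28},
    {"dx":-91,"dy":-41,"dz":22,"wx":-0.2,"wy":-0.2,"wz":0,"grip":28},
  ],
)

```text
time: 20.0
ee_pos: [0.4372, 0.1332, 0.2563]
tcp_rot: [179.9, 0.0, -64.1]
ft_force: [-0.4, -0.2, -1.4]
gripper_width: 0.445
```

```bash
python3 go.py .438,.1345,.2007;  python3 wr.py w250c .438,.1345,.083 .4633,.2812,.173 .5837,.1085,.201 .6094,.2546,.083
```

```text
t 20.0 tcp [0.4372 0.1332 0.2563] rot [179.9   0.  -64.1] F [-0.4 -0.2 -1.4] w 38.0 q [  8. -22. 112.  -0.  90.  72.]
level w [0.08 0.01 0.  ]
[0.438, 0.1345, 0.2007] -> d mm [-0.8 -1.4 55.6]
.438,.1345,.083 324.5 213.4
.4633,.2812,.173 138.3 114.1
.5837,.1085,.201 480.7 49.6
.6094,.2546,.083 286.0 -18.3
```

View pics/w250c.png

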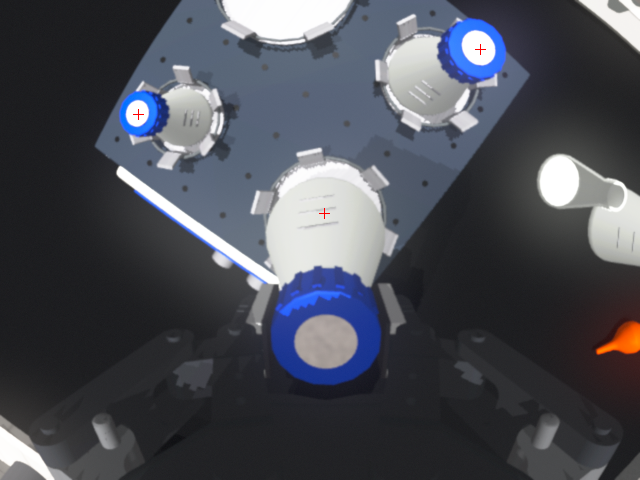

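The two placed flasks' vents are on their crosses and the 250 is over its clamp. I lower it.

Emit:
arm_command(
  motion=[
    {"dx":-0.5,"dy":-0.5,"dz":10,"wx":0,"wy":0,"wz":0,"grip":28},
    {"dx":-0.5,"dy":-0.5,"dz":24,"wx":0,"wy":0,"wz":0,"grip":28},
    {"dx":-0.5,"dy":-0.5,"dz":37,"wx":0,"wy":0,"wz":0,"grip":28},
    {"dx":-0.5,"dy":-0.5,"dz":46,"wx":0,"wy":0,"wz":0,"grip":28},
    {"dx":-0.5,"dy":-0.5,"dz":51,"wx":0,"wy":0,"wz":0,"grip":28},
    {"dx":-0.5,"dy":-0.5,"dz":54,"wx":0,"wy":0,"wz":0,"grip":28},
    {"dx":-0.5,"dy":-0.5,"dz":56,"wx":0,"wy":0,"wz":0,"grip":28},
    {"dx":-0.5,"dy":-0.5,"dz":57,"wx":0,"wy":0,"wz":0,"grip":28},
    {"dx":-0.5,"dy":-0.5,"dz":57.5,"wx":0,"wy":0,"wz":0,"grip":28},
  ],
)

```text
time: 21.18
ee_pos: [0.4381, 0.1341, 0.2008]
tcp_rot: [-180.0, -0.0, -64.1]
ft_force: [-2.3, -0.9, 6.3]
gripper_width: 0.45
```

```bash
python3 go.py .438,.1345,.2007;  python3 wr.py w250d .438,.1345,.231
```

```text
t 21.18 tcp [0.4381 0.1341 0.2008] rot [-180.    -0.   -64.1] F [-2.3 -0.9  6.3] w 38.5 q [  8. -20. 116.   0.  84.  72.]
level w [-0.05 -0.01  0.  ]
[0.438, 0.1345, 0.2007] -> d mm [-0.4 -0.1  0.1]
.438,.1345,.231 323.6 338.1
```

View pics/w250d.png

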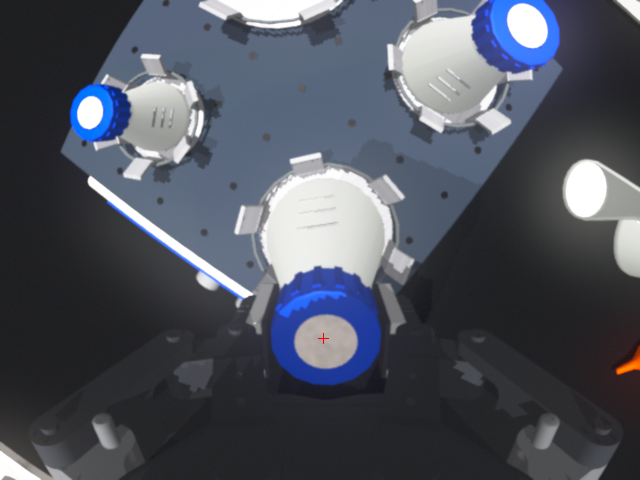

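Seated: contact at height 0.2008 m as predicted. I release and rise.

Emit:
arm_command(
  motion=[
    {"dx":0,"dy":0,"dz":0,"wx":0,"wy":0,"wz":0,"grip":42},
    {"dx":0,"dy":0,"dz":0,"wx":0,"wy":0,"wz":0,"grip":50},
    {"dx":0,"dy":0,"dz":0,"wx":0,"wy":0,"wz":0,"grip":62},
    {"dx":0,"dy":0,"dz":0,"wx":0,"wy":0,"wz":0,"grip":70},
    {"dx":0,"dy":0,"dz":0,"wx":0,"wy":0,"wz":0,"grip":72},
    {"dx":0,"dy":0,"dz":-12,"wx":0,"wy":0,"wz":0,"grip":75},
    {"dx":0,"dy":0,"dz":-40,"wx":0,"wy":0,"wz":0,"grip":80},
    {"dx":0,"dy":0,"dz":-80,"wx":0,"wy":0,"wz":0,"grip":80},
    {"dx":0,"dy":0,"dz":-95,"wx":0,"wy":0,"wz":0,"grip":80},
  ],
)

```text
time: 22.35
ee_pos: [0.4391, 0.1342, 0.2996]
tcp_rot: [-179.6, -0.1, -64.1]
ft_force: [0.2, -0.5, -0.2]
gripper_width: 0.938
```

```bash
python3 go.py  .5917,-.2353,.29; python3 wr.py w250e .438,.1345,.231 .438,.1345,.083
```

```text
t 22.35 tcp [0.4391 0.1342 0.2996] rot [-1.796e+02 -1.000e-01 -6.410e+01] F [ 0.2 -0.5 -0.2] w 80.1 q [  8. -23. 109.   0.  94.  72.]
level w [-0.35 -0.11  0.  ]
[0.5917, -0.2353, 0.29] -> d mm [399.   24.1  10.2]
.438,.1345,.231 323.8 254.1
.438,.1345,.083 324.3 208.1
```

View pics/w250e.png

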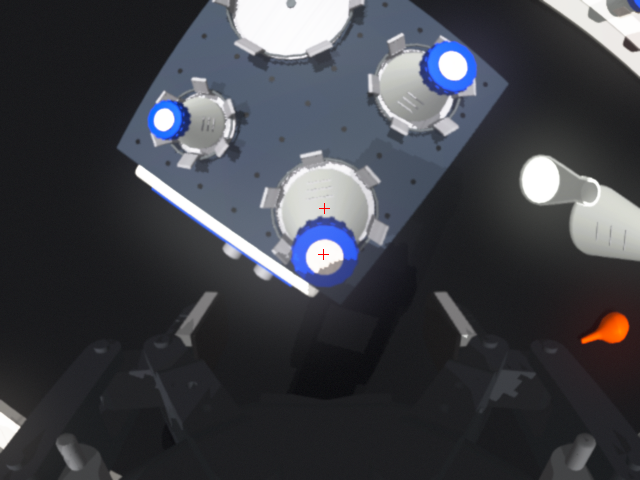

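Good, the vent is on the cross at (324,255). Next is the 500.

Emit:
arm_command(
  motion=[
    {"dx":35,"dy":2,"dz":0,"wx":0,"wy":0,"wz":0,"grip":82},
    {"dx":85,"dy":5,"dz":0,"wx":-0.3,"wy":-0.1,"wz":0,"grip":82},
    {"dx":138,"dy":8,"dz":0,"wx":-0.3,"wy":-0.1,"wz":0,"grip":82},
    {"dx":191,"dy":11,"dz":0,"wx":-0.3,"wy":-0.1,"wz":0,"grip":82},
    {"dx":244,"dy":15,"dz":0,"wx":-0.3,"wy":-0.1,"wz":0,"grip":82},
    {"dx":297,"dy":18,"dz":0,"wx":-0.3,"wy":-0.1,"wz":0,"grip":82},
    {"dx":350,"dy":21,"dz":2,"wx":-0.3,"wy":-0.1,"wz":0,"grip":82},
    {"dx":385,"dy":23,"dz":5,"wx":-0.3,"wy":-0.1,"wz":0,"grip":82},
    {"dx":399,"dy":24,"dz":10,"wx":-0.3,"wy":-0.1,"wz":0,"grip":82},
    {"dx":399,"dy":24,"dz":10,"wx":-0.3,"wy":-0.1,"wz":0,"grip":82},
  ],
)

```text
time: 23.65
ee_pos: [0.5914, -0.235, 0.2891]
tcp_rot: [-180.0, 0.1, -64.2]
ft_force: [-0.1, 0.3, -0.6]
gripper_width: 0.957
```

```bash
python3 go.py  .5917,-.2353,.15; python3 wr.py w500a .5917,-.2353,.184
```

```text
t 23.65 tcp [ 0.5914 -0.235   0.2891] rot [-1.80e+02  1.00e-01 -6.42e+01] F [-0.1  0.3 -0.6] w 81.7 q [-28.   3.  87.   0.  90.  36.]
level w [-0.01  0.14 -0.  ]
[0.5917, -0.2353, 0.15] -> d mm [ 8.000e-01 -1.000e-01  1.391e+02]
.5917,-.2353,.184 326.2 235.7
```

View pics/w500a.png

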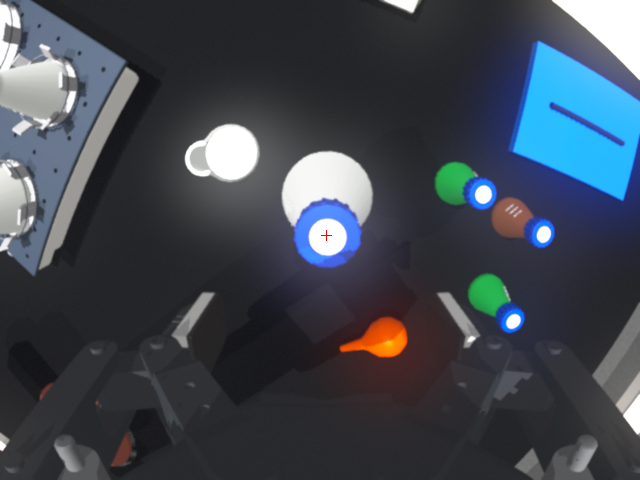

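On target. I descend and grip.

Emit:
arm_command(
  motion=[
    {"dx":1,"dy":0,"dz":35,"wx":0,"wy":0,"wz":0,"grip":82},
    {"dx":1,"dy":0,"dz":75,"wx":0,"wy":0,"wz":0,"grip":80},
    {"dx":1,"dy":0,"dz":112,"wx":0,"wy":0,"wz":0,"grip":75},
    {"dx":1,"dy":0,"dz":133,"wx":0,"wy":0,"wz":0,"grip":75},
    {"dx":1,"dy":0,"dz":140,"wx":0,"wy":0,"wz":0,"grip":75},
    {"dx":1,"dy":0,"dz":140,"wx":0,"wy":0,"wz":0,"grip":62},
    {"dx":1,"dy":0,"dz":140,"wx":0,"wy":0,"wz":0,"grip":50},
    {"dx":1,"dy":0,"dz":140,"wx":0,"wy":0,"wz":0,"grip":40},
    {"dx":1,"dy":0,"dz":140,"wx":0,"wy":0,"wz":0,"grip":34},
    {"dx":1,"dy":0,"dz":140,"wx":0,"wy":0,"wz":0,"grip":34},
  ],
  grip_force=80,
)

```text
time: 24.95
ee_pos: [0.5933, -0.2354, 0.1524]
tcp_rot: [-179.8, -0.1, -64.1]
ft_force: [0.7, 1.1, 6.1]
gripper_width: 0.517
```

```bash
python3 go.py .6094,.2546,.37; python3 wr.py w500b .5917,-.2353,.184
```

```text
t 24.95 tcp [ 0.5933 -0.2354  0.1524] rot [-1.798e+02 -1.000e-01 -6.410e+01] F [0.7 1.1 6.1] w 44.1 q [-28.   8.  95.   0.  77.  36.]
level w [-0.21 -0.07  0.  ]
[0.6094, 0.2546, 0.37] -> d mm [-433.5 -229.2 -217.3]
.5917,-.2353,.184 322.4 343.6
```

View pics/w500b.png

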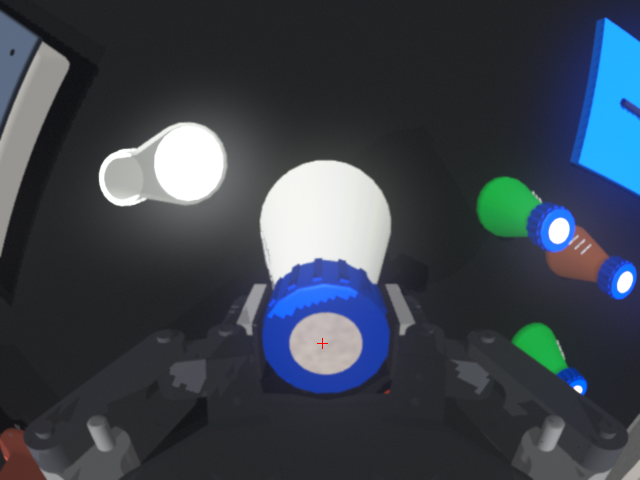

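Gripped (44.1 mm). I lift high enough to clear the open flask and the placed 125 (top 0.201 m), with the underside at about 0.23 m.

Emit:
arm_command(
  motion=[
    {"dx":0,"dy":0,"dz":-8,"wx":0,"wy":0,"wz":0,"grip":34},
    {"dx":0,"dy":0,"dz":-25,"wx":0,"wy":0,"wz":0,"grip":34},
    {"dx":0,"dy":0,"dz":-60,"wx":0,"wy":0,"wz":0,"grip":34},
    {"dx":0,"dy":0,"dz":-105,"wx":0,"wy":0,"wz":0,"grip":34},
    {"dx":0,"dy":0,"dz":-150,"wx":0,"wy":0,"wz":0,"grip":34},
    {"dx":0,"dy":0,"dz":-195,"wx":0,"wy":0,"wz":0,"grip":34},
    {"dx":-9,"dy":-5,"dz":-225,"wx":0,"wy":0,"wz":0,"grip":34},
    {"dx":-30,"dy":-16,"dz":-235,"wx":0,"wy":0,"wz":0,"grip":34},
    {"dx":-65,"dy":-34,"dz":-235,"wx":0,"wy":0,"wz":0,"grip":34},
    {"dx":-108,"dy":-57,"dz":-235,"wx":0,"wy":0,"wz":0,"grip":34},
  ],
)

```text
time: 26.25
ee_pos: [0.5959, -0.1116, 0.3859]
tcp_rot: [-179.9, 0.0, -64.2]
ft_force: [0.3, -0.6, -2.4]
gripper_width: 0.519
```

```bash
python3 go.py .6094,.2546,.385; python3 wr.py w500c
```

```text
t 26.25 tcp [ 0.5959 -0.1116  0.3859] rot [-179.9    0.   -64.2] F [ 0.3 -0.6 -2.4] w 44.3 q [-18.  -2.  83.   0.  99.  46.]
level w [-0.12  0.04 -0.  ]
[0.6094, 0.2546, 0.385] -> d mm [-323.7 -171.8    1.5]
```

View pics/w500c.png

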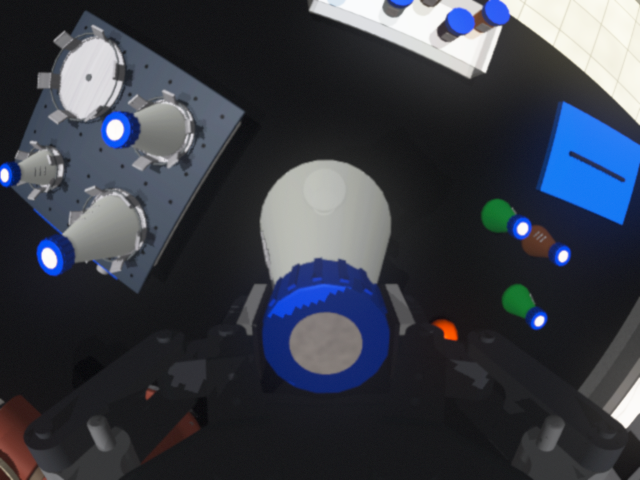

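Emit:
arm_command(
  motion=[
    {"dx":-30,"dy":-16,"dz":0,"wx":0,"wy":0,"wz":0,"grip":34},
    {"dx":-70,"dy":-37,"dz":0,"wx":0,"wy":0,"wz":0,"grip":34},
    {"dx":-112,"dy":-59,"dz":0,"wx":0,"wy":0,"wz":0,"grip":34},
    {"dx":-154,"dy":-82,"dz":0,"wx":0,"wy":0,"wz":0,"grip":34},
    {"dx":-196,"dy":-104,"dz":0,"wx":0,"wy":0,"wz":0,"grip":34},
    {"dx":-238,"dy":-126,"dz":0,"wx":0,"wy":0,"wz":0,"grip":34},
    {"dx":-276,"dy":-146,"dz":0,"wx":0,"wy":0,"wz":0,"grip":34},
    {"dx":-306,"dy":-162,"dz":5,"wx":0,"wy":0,"wz":0,"grip":34},
    {"dx":-321,"dy":-170,"dz":20,"wx":0,"wy":0,"wz":0,"grip":34},
    {"dx":-324,"dy":-172,"dz":40,"wx":0,"wy":0,"wz":0,"grip":34},
  ],
)

```text
time: 27.55
ee_pos: [0.6066, 0.2624, 0.3471]
tcp_rot: [-179.8, 0.3, -63.7]
ft_force: [0.6, -0.5, -3.4]
gripper_width: 0.516
```

```bash
python3 go.py .6094,.2546,.30 .6094,.2546,.2354
```

```text
t 27.55 tcp [0.6066 0.2624 0.3471] rot [-179.8    0.3  -63.7] F [ 0.6 -0.5 -3.4] w 44.1 q [17.  5. 79.  0. 95. 81.]
level w [-0.2   0.33 -0.  ]
[0.6094, 0.2546, 0.3] -> d mm [ 8.5  1.1 47.1]
[0.6094, 0.2546, 0.2354] -> d mm [  8.9   1.4 111.7]
```

Emit:
arm_command(
  motion=[
    {"dx":4,"dy":1,"dz":10,"wx":0,"wy":0.3,"wz":0,"grip":34},
    {"dx":8,"dy":1,"dz":27,"wx":-0.2,"wy":0.3,"wz":0,"grip":34},
    {"dx":8.5,"dy":1,"dz":42,"wx":-0.2,"wy":0.3,"wz":0,"grip":34},
    {"dx":8.5,"dy":1,"dz":50,"wx":-0.2,"wy":0.3,"wz":0,"grip":34},
    {"dx":8.5,"dy":1,"dz":51,"wx":-0.2,"wy":0.3,"wz":0,"grip":34},
    {"dx":8.5,"dy":1,"dz":51,"wx":-0.2,"wy":0.3,"wz":0,"grip":34},
  ],
)

```text
time: 28.3
ee_pos: [0.6098, 0.2548, 0.2968]
tcp_rot: [-179.9, 0.0, -63.7]
ft_force: [-0.2, 0.6, -2.7]
gripper_width: 0.517
```

```bash
python3 go.py .6094,.2546,.2354;  python3 wr.py w500d .6094,.2546,.083 .5837,.1085,.201
```

```text
t 28.3 tcp [0.6098 0.2548 0.2968] rot [-179.9    0.   -63.7] F [-0.2  0.6 -2.7] w 44.2 q [16.  6. 83.  0. 91. 80.]
level w [-0.08  0.02 -0.  ]
[0.6094, 0.2546, 0.2354] -> d mm [ 0.   0.5 61.4]
.6094,.2546,.083 325.5 207.1
.5837,.1085,.201 475.4 346.3
```

View pics/w500d.png

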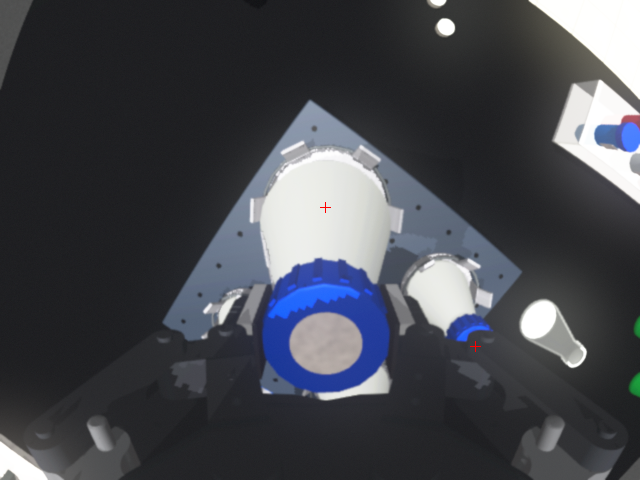

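Centred over its clamp, with the prongs symmetric around it. I lower it.

Emit:
arm_command(
  motion=[
    {"dx":0,"dy":1,"dz":10,"wx":0,"wy":0,"wz":0,"grip":34},
    {"dx":0,"dy":1,"dz":25,"wx":0,"wy":0,"wz":0,"grip":34},
    {"dx":0,"dy":1,"dz":39,"wx":0,"wy":0,"wz":0,"grip":34},
    {"dx":0,"dy":1,"dz":50,"wx":0,"wy":0,"wz":0,"grip":34},
    {"dx":0,"dy":1,"dz":56,"wx":0,"wy":0,"wz":0,"grip":34},
    {"dx":0,"dy":1,"dz":60,"wx":0,"wy":0,"wz":0,"grip":34},
    {"dx":0,"dy":1,"dz":62,"wx":0,"wy":0,"wz":0,"grip":34},
    {"dx":0,"dy":1,"dz":63,"wx":0,"wy":0,"wz":0,"grip":34},
    {"dx":0,"dy":1,"dz":63.5,"wx":0,"wy":0,"wz":0,"grip":34},
  ],
)

```text
time: 29.48
ee_pos: [0.6095, 0.2547, 0.2356]
tcp_rot: [-179.8, 0.0, -63.7]
ft_force: [-2.1, -0.7, 5.9]
gripper_width: 0.521
```

```bash
python3 go.py .6094,.2546,.2354;  python3 wr.py w500e .6094,.2546,.267
```

```text
t 29.48 tcp [0.6095 0.2547 0.2356] rot [-179.8    0.   -63.7] F [-2.1 -0.7  5.9] w 44.5 q [16.  7. 87.  0. 85. 80.]
level w [-0.22  0.   -0.  ]
[0.6094, 0.2546, 0.2354] -> d mm [0.  0.2 0.2]
.6094,.2546,.267 324.9 340.4
```

View pics/w500e.png

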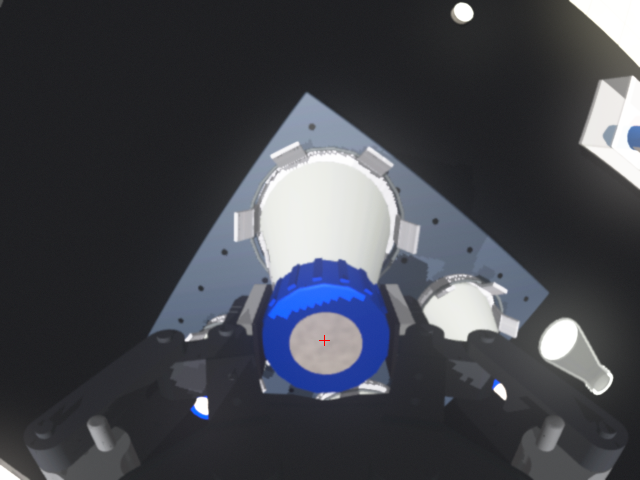

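Seated at the predicted height. I release and rise clear.

Emit:
arm_command(
  motion=[
    {"dx":0,"dy":0,"dz":0,"wx":0,"wy":0,"wz":0,"grip":48},
    {"dx":0,"dy":0,"dz":0,"wx":0,"wy":0,"wz":0,"grip":56},
    {"dx":0,"dy":0,"dz":0,"wx":0,"wy":0,"wz":0,"grip":68},
    {"dx":0,"dy":0,"dz":0,"wx":0,"wy":0,"wz":0,"grip":72},
    {"dx":0,"dy":0,"dz":0,"wx":0,"wy":0,"wz":0,"grip":72},
    {"dx":0,"dy":0,"dz":-12,"wx":0,"wy":0,"wz":0,"grip":72},
    {"dx":0,"dy":0,"dz":-40,"wx":0,"wy":0,"wz":0,"grip":72},
    {"dx":0,"dy":0,"dz":-85,"wx":0,"wy":0,"wz":0,"grip":72},
    {"dx":0,"dy":0,"dz":-120,"wx":0,"wy":0,"wz":0,"grip":72},
  ],
)

```text
time: 30.65
ee_pos: [0.6094, 0.2546, 0.3589]
tcp_rot: [-179.6, -0.0, -63.7]
ft_force: [0.2, 0.4, -0.3]
gripper_width: 0.848
```

```bash
python3 go.py .5,0,.4; python3 wr.py w500f .6094,.2546,.267
python3 - <<'E'
from workcell import arm
import cv2
for n in ('scene','top'):
    p,d=arm.capture(n); cv2.imwrite(f'pics/{n}3.png',p[:,:,::-1])
E
```

```text
t 30.65 tcp [0.6094 0.2546 0.3589] rot [-179.6   -0.   -63.7] F [ 0.2  0.4 -0.3] w 72.4 q [16.  5. 78.  0. 96. 80.]
level w [-0.38 -0.03  0.  ]
[0.5, 0, 0.4] -> d mm [179.8 210.6 -42.4]
.6094,.2546,.267 325.2 242.0
```

View pics/w500f.png

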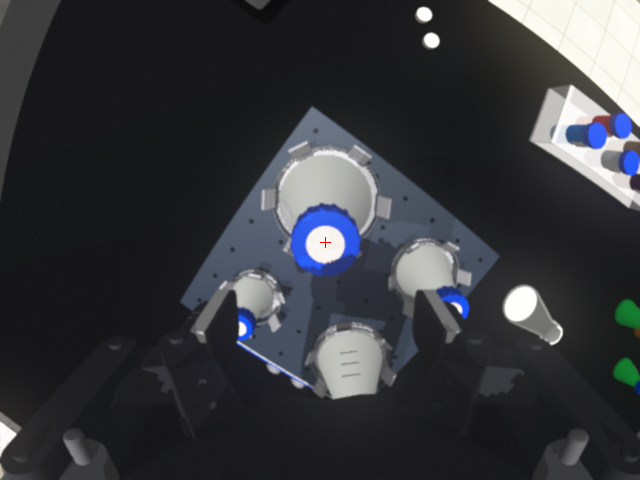

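View pics/scene3.png

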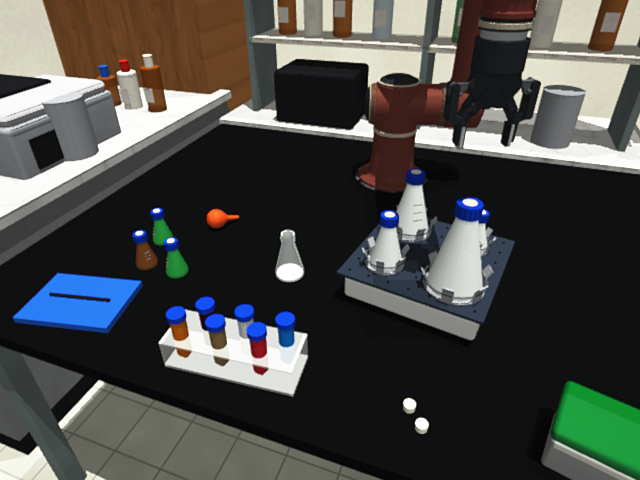

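All four are standing. I back the arm away for a final top-camera check.

Emit:
arm_command(
  motion=[
    {"dx":20,"dy":15,"dz":-25,"wx":0,"wy":0,"wz":0,"grip":72},
    {"dx":60,"dy":45,"dz":-40,"wx":0,"wy":0,"wz":0,"grip":72},
    {"dx":110,"dy":80,"dz":-40,"wx":0,"wy":0,"wz":0,"grip":72},
    {"dx":160,"dy":115,"dz":-40,"wx":0,"wy":0,"wz":0,"grip":72},
    {"dx":210,"dy":150,"dz":-40,"wx":0,"wy":0,"wz":0,"grip":72},
    {"dx":260,"dy":180,"dz":-40,"wx":0,"wy":0,"wz":0,"grip":72},
    {"dx":300,"dy":200,"dz":-40,"wx":0,"wy":0,"wz":0,"grip":72},
    {"dx":330,"dy":210,"dz":-40,"wx":0,"wy":0,"wz":0,"grip":72},
    {"dx":340,"dy":215,"dz":-40,"wx":0,"wy":0,"wz":0,"grip":72},
    {"dx":340,"dy":215,"dz":-40,"wx":0,"wy":0,"wz":0,"grip":72},
  ],
)

```text
time: 32.05
ee_pos: [0.5675, -0.1453, 0.3973]
tcp_rot: [-179.4, 0.0, -63.7]
ft_force: [-0.2, 1.1, -0.2]
gripper_width: 0.844
```

Run:
```python
from h import *
from workcell import arm
_,_,c=load('top'); p0=load('top')[0]
p,d=arm.capture('top'); cv2.imwrite('pics/top4.png',p[:,:,::-1])
w=cv2.inRange(p,(190,190,190),(255,255,255))
for nm,C,H in [('50',(.4633,.2812),.09),('125',(.5837,.1085),.118),('250',(.438,.1345),.148),('500',(.6094,.2546),.184)]:
    u,v=proj(c,(*C,.083+H)); k=np.zeros_like(w); cv2.circle(k,(int(u),int(v)),9,255,-1)
    lab,st,ce=cv2.connectedComponentsWithStats(w&k)[1:]; i=1+np.argmax(st[1:,4])
    P=onz(c,*ce[i],.083+H); D=dep(c,d,*ce[i])
    print(nm,'off mm',((P[:2]-C)*1000).round(1),'top z',D[2].round(4),'expect',.083+H)
for q,n in ((p0,'before'),(p,'after')):
    h=cv2.cvtColor(q,cv2.COLOR_RGB2HSV); m=cv2.inRange(h,(4,150,120),(12,255,255)); m[:,:420]=0;m[:240]=0;m[330:]=0;m[:,500:]=0
    mo=cv2.moments(m,True); W=cv2.inRange(q,(180,)*3,(255,)*3)[205:255,315:365]; mw=cv2.moments(W,True)
    print(n,'bulb',round(mo['m10']/mo['m00'],1),round(mo['m01']/mo['m00'],1),'open',round(mw['m10']/mw['m00']+315,1),round(mw['m01']/mw['m00']+205,1))
```

```text
50 off mm [0.6 2.3] top z 0.1732 expect 0.173
125 off mm [0.5 2.8] top z 0.2025 expect 0.201
250 off mm [-1.3 -0.1] top z 0.2311 expect 0.23099999999999998
500 off mm [-1.1  0.9] top z 0.2694 expect 0.267
before bulb 453.7 282.6 open 338.5 229.0
after bulb 452.4 283.2 open 339.9 221.2
```

View pics/top4.png

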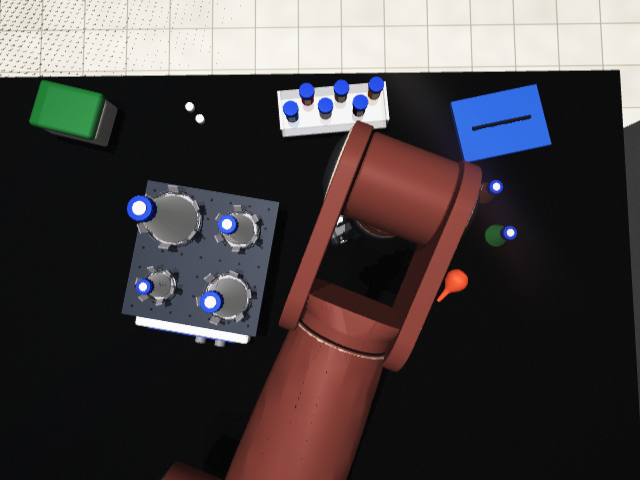

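The top view shows all four seated and the bulb unmoved at (455,283). The arm hides the open flask here, so that figure is not valid, but the scene view shows it unmoved at (289,255). I hand in.

Run:
```python
from workcell import arm
import cv2,numpy as np
a=cv2.imread('pics/scene0.png')[225:285,270:310].astype(int); b=cv2.imread('pics/scene3.png')[225:285,270:310].astype(int)
print('open flask crop mean/max-diff share',abs(a-b).mean().round(2),(abs(a-b).max(2)>40).mean().round(3))
print(arm.job_done())
```

```text
open flask crop mean/max-diff share 23.4 0.138
the job is handed in; nothing more can be done
None
```

All four blue-capped flasks stand in their own clamps, and the job was handed in at about 32 s of the 112 s allowed. I lifted each by its cap and lowered it until I felt 5–8 N of contact at the expected height before releasing.

**Flasks:** in the last top view all four vents were within 3 mm of their clamp centres. Cap tops were within 2.5 mm of the seated height.

| Flask | Offset from clamp centre (mm) | Cap top above seated height (mm) |
|---|---|---|
| 50 ml | 2.4 | 0.2 |
| 125 ml | 2.8 | 1.5 |
| 250 ml | 1.3 | 0.1 |
| 500 ml | 1.4 | 2.4 |

**Bulb:** it moved about 1 px in the top view, which is within measurement noise.

**Open flask:** two checks did not confirm it.
- The final top view gave no valid figure, because the arm hid the flask.
- A before/after comparison of the scene images differed by 14 % of pixels. I put that down to the 125 and 250 flasks, which were partly in that crop and had been taken away, but I did not confirm it.

By eye in the scene view the open flask is upright in its original place, and the arm never came near it.

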